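Seal the test cards in the hand-lever card sealer

ROBOT

A 6-joint arm with a two-finger parallel gripper is mounted at the origin on the work surface. World frame = base frame: x ahead of the robot, y to its left, z up, the work surface at z = 0. Lengths are in m, angles in degrees, forces in N, time in s.
With the tool pointing down it reaches from about 0.4 to 0.825 m from the base axis. Payload 7 kg.
Tool frame: the origin (TCP) lies at the very end of the fingers, on their centre line; the grasp point (between the pads) lies hold_point_z behind it (hold_point_z is the distance from the TCP to the grasp point, in m); z points along the fingers, y is the direction in which the jaws open and shut (so a half turn about z gives the same grasp; the last joint's range is limited). The gripper opens to 88 mm and grips with 3 to 60 N. Pads are 19 mm wide; open, the fingers measure 130 mm over their backs; the gripper's body (78 mm by 193 mm) begins 47 mm behind the grasp point.
Start: joints at [-58.837, 20.546, 0.682, 0, -70.136, -16.507], TCP at [0.171, -0.653, 0.227] pointing down, gripper open.
Joint ranges: [-176.03, 176.03], [-82.01, 121.73], [-58.28, 71.71], [-173.87, 95.51], [-174.79, -0.11], [-173.66, 173.66]. Speed limits (degrees/s): [136.94, 136.94, 172.46, 180, 180, 180].

INTERFACE

Orientations are given as [roll, pitch, yaw] about the fixed x, y, z axes, in that order (R = Rz(yaw) Ry(pitch) Rx(roll)).
In Python, from plant import get_obs, snapshot, close_job, hold_point_z gives the robot as it stands. The module is installed in compiled form; this text tells all that it offers.
- The arm moves only by the tool jog_arm, never from a script. Its argument "commands" is a list of rows, each a list of 4 numbers: the shift along the world's x, y, z in mm, then the turn about the world's z in degrees. In form: [[x, y, z, turn], ...]. A call has exactly 10 rows; each row shifts and turns the commanded pose from where the row before left it; what a row does not reach is not made up. A row lasts 1/12 s, in which the tool goes at most 41.7 mm and 7.16 degrees, less where a joint would pass 70% of its speed; a pose out of reach is approached as far as the arm can. A call is refused whole if a number of a shift passes 41.7 or a number of a turn 7.16, either way. A call with a gripper value outside its range is refused whole. "fingers" is the finger opening in mm, from 0 to 87.6, set as the call begins (left out, the last holds). The fingers move at their own pace and stop on an object; the grip force is fixed at half the most. Time passes only in rows, so rows that do not move let the fingers close, or fill a call up. It gives the time, the measured TCP pose, the force and the opening at its end, in the units of the state.
- get_obs(): the state, without advancing time (a new reading comes with each control period).
- snapshot(name): name is "side" or "top" or "wrist"; returns a dict with "image" (480x640x3 uint8, red, green, blue), "fov_y" (degrees; the focal length in pixels is half the picture's height over the tangent of half this angle, whatever the lens; pixels are square), "cx", "cy" (the principal point, pixels), "dist_coeffs" ([k1, k2, p1, p2, k3] as OpenCV has them; the pictures are not rectified), "rvec" (rotation vector, rad) and "tvec" (3), from world to camera coordinates, as OpenCV has them; the wrist camera has in their place "mount" (4x4, takes a point from camera to tool coordinates, whose origin is the TCP and whose axes are the flange's). Camera axes: x right, y down, z forward; pixel columns grow to the right and rows downward; lengths in m; the calibration is good to about 2 mm. A picture is of the moment at which its call begins: read the wrist's pose just before it. There is no depth.
- close_job(): hands the job in, once; it reports no verdict.
The state is a dict: "clock": time; "joint_pos": joint angles; "qvel": joint speeds; "tau": joint torques, N m; "tool_pos": TCP position; "orientation": TCP orientation; "force": force on the tool from outside, world axes, zero at the start; "moment": the same for the moment, N m; "opening": finger opening in m.
Only numpy, scipy, OpenCV 4.12 (cv2) and the standard library are available. Lean on these libraries where they do the work, as an engineer would, in place of code of your own. Each camera call takes 0.05 s, during which the arm holds its last target.

TASK

Seal all the filled test cards on the feed deck. They are too thin to pick up, so press down on top of each to slide it, port end first, under the raised sealing bar, one to a bay, fully home against the end stop. With all of them in, pull the side lever down to its stop, hold it down for two seconds and let it spring back up. Then slide every card out onto the dark cooling plate at the left of the deck, leaving them lying flat, none on top of another, and do not disturb the other things around the sealer.

Things in the scene. Friction and masses are not known exactly. Their poses are not given: they have to be found in the camera images.
- sealer: hand-lever card sealer with its feed deck, fixed; origin: on the bench under the deck; x away from the robot, y to its left, z up; its points below in mm in this frame (S). Deck: flat grey metal, top z 20, x -157 to 207, y -350 to 350; steel lip 6 high along front and sides. Cards start flat on it at about x -90 to -45, y -275 to 0, ports towards the bar within 0.3 rad
- bar_front (a point): lower edge of the raised sealing bar's front face, middle (S 61, 0, 32); fixed. Steel bar across the deck, y -142 to 142, 37 deep, top z 66; from S x 91 a plate to z 74, from x 115 a white yoke up to z 165 (its control strip from x 109). Bar comes down 8.5 with the lever. Cards slide under, fingers do not fit. Axes as S
- stop_middle (a point): middle of the end stop's face under the bar, at deck level (S 98.5, 0, 20); axes as S. In front of it 4 bays, centres S y -102, -34, 34, 102, each 62 mm wide between steel dividers 6 wide, 6 high, whose round noses begin at S x 49. A card home has its port edge on the stop, centre at S x 48.5, and 62 mm of its tail end showing before the bar
- plate_middle (a point): middle of the cooling plate, a dark ribbed panel flush in the left front of the deck, 135 mm along x by 275 along y (S -77.5, 187.5, 20); axes as S. The cards slide easily on plate and deck (friction about 0.25). A steel fence 6 high, S x 36 to 42, closes the feed strip behind, from each side lip in to S y 144 and -144
- lever (a joint): side lever, rad: 0 up at rest, 0.873 down on its stop. Arm 170 mm long on a shaft along y at the right of the yoke (arm at S y -200); at 0 it points up and towards the robot, 60 degrees above level, at the stop 10 degrees. A spring returns it when let go; pressing straight down on the grip takes about 5 N to start it, 10 N at the stop
- lever_grip (a point): middle of the lever's grip, on its axis: white round bar 26 mm thick, 110 mm long along S y, out to the right from the end of the arm (its middle 55 mm from the arm). Moves with the lever, from 297 mm down to 180 mm above the bench
- lever_pivot (a point): fixed point on the lever's shaft axis level with the grip's middle (S 140, -255, 150); the grip swings about it at 170 mm, down and towards the robot
- cardA: thin flat white plastic test card, 100 x 54 x 3 mm, about 30 g, too thin to pick up; origin: centre of its underside; x along its length to the port end (two round dark ports, flush, 9.5 mm from that edge, and a grey line across), z up; 28 small pale wells on the rest. None if absent: 3 or 4 of cards A to D are present, all alike
- cardB: thin flat white plastic test card, 100 x 54 x 3 mm, about 30 g, too thin to pick up; origin: centre of its underside; x along its length to the port end (two round dark ports, flush, 9.5 mm from that edge, and a grey line across), z up; 28 small pale wells on the rest. None if absent: 3 or 4 of cards A to D are present, all alike
- cardC: thin flat white plastic test card, 100 x 54 x 3 mm, about 30 g, too thin to pick up; origin: centre of its underside; x along its length to the port end (two round dark ports, flush, 9.5 mm from that edge, and a grey line across), z up; 28 small pale wells on the rest. None if absent: 3 or 4 of cards A to D are present, all alike
- cardD: thin flat white plastic test card, 100 x 54 x 3 mm, about 30 g, too thin to pick up; origin: centre of its underside; x along its length to the port end (two round dark ports, flush, 9.5 mm from that edge, and a grey line across), z up; 28 small pale wells on the rest. None if absent: 3 or 4 of cards A to D are present, all alike
- cardA_port (a point): middle of cardA's port-end edge, at its underside, 50 mm from its origin
- cardB_port (a point): middle of cardB's port-end edge, at its underside, 50 mm from its origin
- cardC_port (a point): middle of cardC's port-end edge, at its underside, 50 mm from its origin
- cardD_port (a point): middle of cardD's port-end edge, at its underside, 50 mm from its origin
- cardA_tail (a point): middle of cardA's other (tail) edge, at its underside, 50 mm from its origin
- cardB_tail (a point): middle of cardB's other (tail) edge, at its underside, 50 mm from its origin
- cardC_tail (a point): middle of cardC's other (tail) edge, at its underside, 50 mm from its origin
- cardD_tail (a point): middle of cardD's other (tail) edge, at its underside, 50 mm from its origin
- specimen_jar: bystander: white jar with blue cap, 61 mm wide, 70 mm high, standing on the deck at the left of the sealing bar, behind the cooling plate; origin: centre of its underside
- dropper: bystander: white dropper bottle, 30 mm wide, 72 mm high, standing on the deck at the right rear, under the lever side; origin: centre of its underside
- spray_can: bystander: spray can, 52 mm wide, 190 mm high, on the bench left of the deck; origin: centre of its underside
- wash_bottle: bystander: white wash bottle, 60 mm wide, 170 mm high, on the bench left of the deck; origin: centre of its underside
- tip_box: bystander: grey box, 85 x 120 x 55 mm high, on the bench right of the deck; origin: centre of its underside
There are look-alikes about, which are no part of the job. Leave any blue look-alike of the cardA alone. Leave any turquoise look-alike of the cardC alone.

How it is judged:
By the outcome, as a careful person would: the job done as asked, in the order asked, and still so for the second after the job is handed in, with the robot touching nothing.
Of cardA, cardB, cardC, cardD only 3 to 4 are there at a start; the rules pass over those that are not, and their reading is None.
At some moment in a run one of cardA, cardB, cardC, cardD may be knocked a few centimetres aside while the robot is not near it.
Once in a run the grip may slacken for a moment while it holds something.
It also fails if it takes over 210 s, if anything falls off the work surface, if the arm or the gripper's body presses on something with over 40 N, if the wrist force passes 120 N, or if a joint passes its speed limit or range.

## Working session

There is one attempt and no reset: what is moved stays moved. The work goes in short steps, Python scripts to look and compute and a tool call to move; the robot and the scene stay as the last step left them, time stands still between calls to the robot, and variables do not carry over. Pictures are saved under pics/ and viewed, and the job is handed in when it is done.

Besides the shell and the picture viewer there is one more tool, called after "Request:" by a JSON object that holds its "method" and its "body", one argument or row to a line. jog_arm: Moves the arm, as the interface text tells. Its arguments: {"type":"object","properties":{"commands":{"type":"array","items":{"type":"array","items":{"type":"number"}}},"fingers":{"type":"number"}},"required":["commands"]}

```bash
mkdir -p pics; ls; cat > h.py <<'E'
import numpy as np, cv2, json
from plant import get_obs, snapshot, close_job, hold_point_z
from scipy.spatial.transform import Rotation as R
def K(s):
    f=240/np.tan(np.radians(s['fov_y'])/2)
    return np.array([[f,0,s['cx']],[0,f,s['cy']],[0,0,1]])
def snap(name,fn=None):
    o=get_obs(); s=snapshot(name); s['obs']=o; s['name']=name
    if fn: cv2.imwrite('pics/'+fn,s['image'][:,:,::-1])
    if name=='wrist':
        T=np.eye(4); T[:3,:3]=R.from_euler('xyz',o['orientation'],degrees=True).as_matrix(); T[:3,3]=o['tool_pos']
        s['c2w']=T@np.array(s['mount'])
    else:
        Rm=cv2.Rodrigues(np.array(s['rvec'],float))[0]; T=np.eye(4); T[:3,:3]=Rm.T; T[:3,3]=-Rm.T@np.array(s['tvec']).ravel(); s['c2w']=T
    return s
def ray(s,px):
    p=cv2.undistortPoints(np.array(px,float).reshape(-1,1,2),K(s),np.array(s['dist_coeffs'],float)).reshape(-1,2)
    d=np.c_[p,np.ones(len(p))]@s['c2w'][:3,:3].T
    return s['c2w'][:3,3],d
def onz(s,px,z):
    c,d=ray(s,px); return c+d*((z-c[2])/d[:,2])[:,None]
def proj(s,P):
    T=np.linalg.inv(s['c2w']); rv=cv2.Rodrigues(T[:3,:3])[0]
    return cv2.projectPoints(np.array(P,float).reshape(-1,1,3),rv,T[:3,3],K(s),np.array(s['dist_coeffs'],float))[0].reshape(-1,2)
E
python3 - <<'E'
from h import *
print(hold_point_z, get_obs())
for n in('side','top','wrist'):
    s=snap(n,n+'0.png'); print(n,s['fov_y'],s['dist_coeffs'],s['c2w'].round(3))
E
```

```text
pics
0.0188 {'clock': 0.0, 'joint_pos': array([-5.88358038e+01,  2.05902514e+01,  6.33527061e-01, -2.11517251e-02,
       -7.01361864e+01, -1.65055109e+01]), 'qvel': array([-0.01867628, -0.0209997 ,  0.00976323,  0.09552947,  0.04688065,
       -0.06273977]), 'tau': array([ 2.91819691e-03, -5.82720423e+01,  2.93063146e+01,  6.99763834e+00,
        6.72334674e-03, -1.74332413e-04]), 'tool_pos': array([ 0.1706517 , -0.65255705,  0.22563094]), 'orientation': array([ 1.79905268e+02, -7.33465741e-03, -1.65348512e+02]), 'force': array([-0.26940068,  0.1689143 , -0.2995561 ]), 'moment': array([-0.03852013,  0.02120228, -0.00201375]), 'opening': 0.08752092212707276}
side 42.2948398465046 [-0.015217  0.        0.        0.        0.      ] [[-0.889 -0.238  0.392 -0.127]
 [-0.458  0.488 -0.743  1.131]
 [-0.015 -0.84  -0.543  1.033]
 [ 0.     0.     0.     1.   ]]
top 48.02207877614739 [-0.12410682  0.          0.          0.          0.        ] [[-0.011 -0.994  0.108  0.326]
 [-1.     0.012  0.01  -0.035]
 [-0.011 -0.107 -0.994  1.666]
 [ 0.     0.     0.     1.   ]]
wrist 63.79534594193345 [-0.03797306  0.          0.          0.          0.        ] [[-0.252  0.934  0.252  0.103]
 [ 0.968  0.243  0.068 -0.67 ]
 [ 0.002  0.261 -0.965  0.385]
 [ 0.     0.     0.     1.   ]]
```

View pics/top0.png

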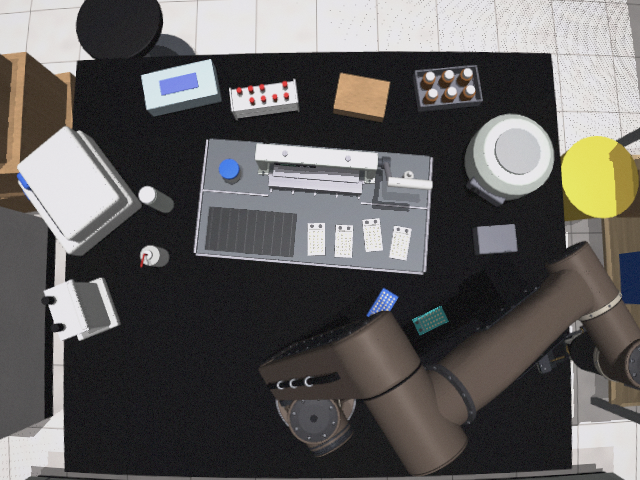

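View pics/side0.png

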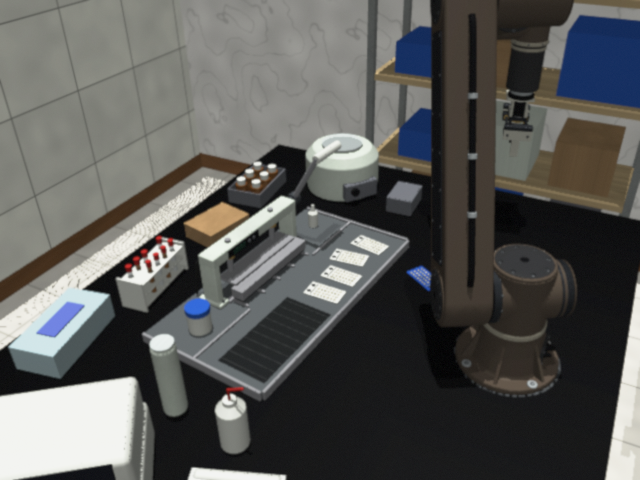

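View pics/wrist0.png

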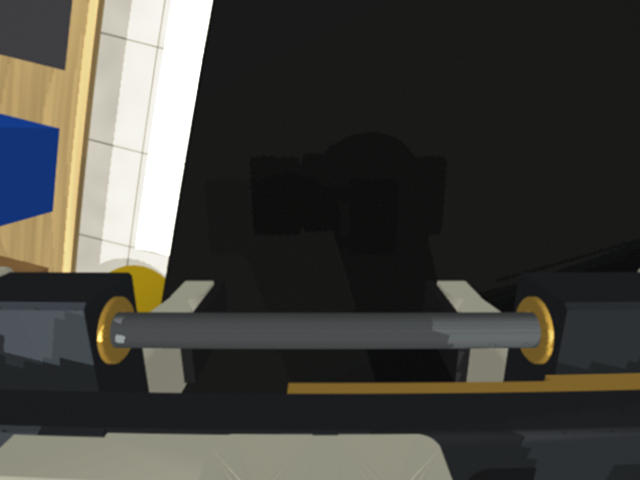

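```bash
python3 - <<'E'
import cv2
a=cv2.imread('pics/top0.png')[130:290,185:445]
cv2.imwrite('pics/top0c.png',cv2.resize(a,None,fx=3,fy=3,interpolation=cv2.INTER_CUBIC))
a=cv2.imread('pics/side0.png')[180:400,130:430]
cv2.imwrite('pics/side0c.png',cv2.resize(a,None,fx=2.6,fy=2.6,interpolation=cv2.INTER_CUBIC))
E
```

```text
(no output)
```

View pics/top0c.png

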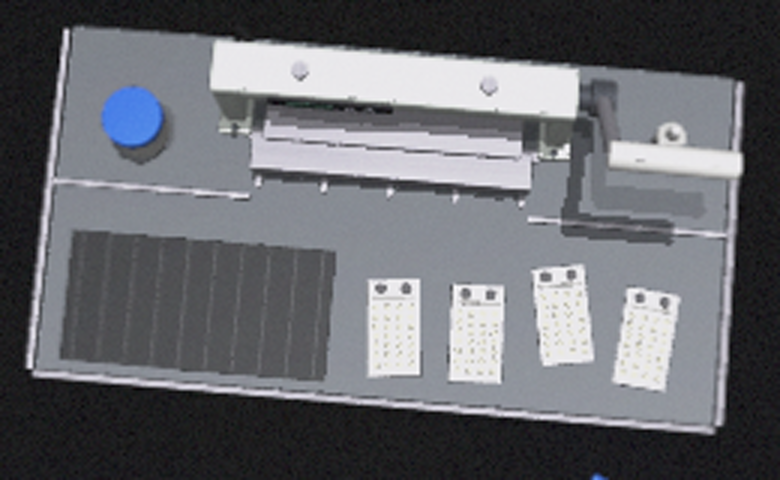

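View pics/side0c.png

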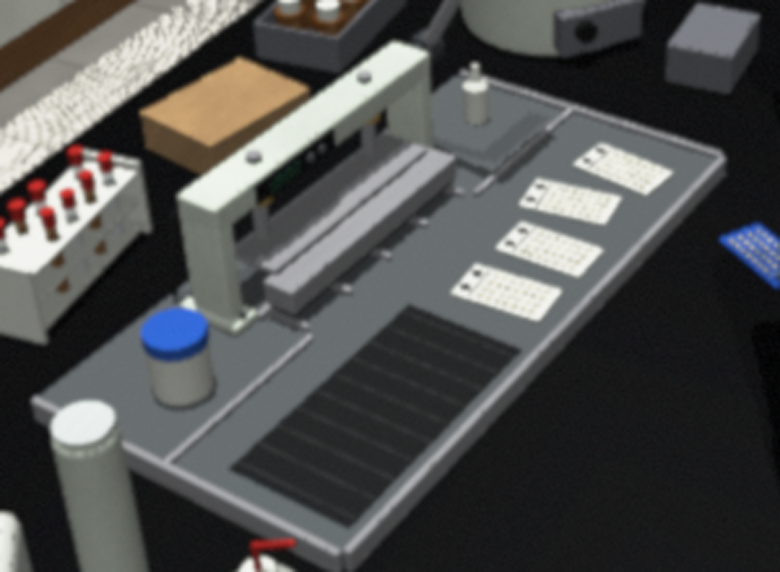

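```bash
cat >> h.py <<'E'
def cards(s,zc=0.023,reg=None):
    """white flat blobs with size of card"""
    im=cv2.cvtColor(s['image'],cv2.COLOR_RGB2HSV)
    m=((im[:,:,2]>190)&(im[:,:,1]<50)).astype(np.uint8)*255
    m=cv2.morphologyEx(m,cv2.MORPH_CLOSE,np.ones((5,5)))
    out=[]
    for c in cv2.findContours(m,cv2.RETR_EXTERNAL,cv2.CHAIN_APPROX_NONE)[0]:
        if cv2.contourArea(c)<100: continue
        P=onz(s,c.reshape(-1,2),zc)[:,:2]
        r=cv2.minAreaRect((P*1000).astype(np.float32))
        a,b=max(r[1]),min(r[1])
        if 80<a<110 and 42<b<62: out.append((r,c))
    return out
E
python3 - <<'E'
from h import *
for n in('top','side'):
    s=snap(n)
    print(n)
    for r,c in cards(s): print(np.round(r[0],1),np.round(r[1],1),round(r[2],1), c.reshape(-1,2).mean(0))
    im=cv2.cvtColor(s['image'],cv2.COLOR_RGB2HSV); 
    if n=='top':
        v=s['image'].max(2)
        m=((v<75)&(v>35)).astype(np.uint8)
        m=cv2.morphologyEx(m,cv2.MORPH_CLOSE,np.ones((5,5)));m=cv2.morphologyEx(m,cv2.MORPH_OPEN,np.ones((7,7)))
        for c in cv2.findContours(m,cv2.RETR_EXTERNAL,cv2.CHAIN_APPROX_NONE)[0]:
            if cv2.contourArea(c)<800: continue
            P=onz(s,c.reshape(-1,2),0.02)[:,:2]*1000
            r=cv2.minAreaRect(P.astype(np.float32)); print('dark',r,c.reshape(-1,2).mean(0))
    # manual points: crop->full
    if n=='top':
        f=lambda x,y:(185+(x-1)/3,130+(y-1)/3)
        L={'fenceL':(250,196,26),'fenceR':(529,219,26),'barFL':(251,170,66),'barFR':(529,190,66),'lipFR':(716,431,26),'lipFL':(28,374,26),'noses0':(258,182,26),'n4':(521,204,26)}
    else:
        f=lambda x,y:(130+x/2.6,180+y/2.6)
        L={'fenceL':(310,338,26),'barFL':(282,310,32),'barFR':(452,182,32)}
    for k,(x,y,z) in L.items(): print(k,(onz(s,[f(x,y)],z/1000)*1000).round(1))
E
```

```text
top
[ 467.  -265.8] [53.7 99.3] 79.1 [400.05319149 242.5106383 ]
[474.1 -92.2] [52.1 98.5] 89.0 [343.54736842 240.72631579]
[481.2  -8. ] [49.2 98.5] 89.3 [315.91578947 238.69473684]
[ 492.5 -180.7] [99.6 53.5] 4.9 [372.13829787 234.55319149]
dark ((3.2260818481445312, -8.676849365234375), (346.9730529785156, 260.9819030761719), 26.356603622436523) [313.86100386 399.34942085]
dark ((109.32695007324219, -925.4441528320312), (263.04132080078125, 149.64505004882812), 66.11591339111328) [611.41201717 353.78111588]
dark ((216.56126403808594, -556.0562133789062), (102.33887481689453, 557.81982421875), 37.38052749633789) [493.29078014 324.82742317]
dark ((346.25244140625, -999.048583984375), (69.87598419189453, 163.7057342529297), 86.47852325439453) [629.92647059 277.18382353]
dark ((942.1759033203125, 891.9693603515625), (342.18231201171875, 154.33709716796875), 2.6085004806518555) [ 38.61643836 106.65753425]
dark ((1198.1473388671875, 650.5020751953125), (302.3101501464844, 209.9686279296875), 86.12088012695312) [118.62549801  26.05577689]
fenceL [[619.2 138.9  26. ]]
fenceR [[ 591.4 -148.    26. ]]
barFL [[638.6 133.7  66. ]]
barFR [[ 614.4 -145.8   66. ]]
lipFR [[ 371.5 -334.1   26. ]]
lipFL [[437.8 367.9  26. ]]
noses0 [[633.7 130.6  26. ]]
n4 [[ 607.1 -140.1   26. ]]
side
[480.7  -6.1] [ 54.8 100.3] 89.9 [324.29885057 291.83908046]
[473.5 -90.5] [53.7 99.9] 86.6 [340.75903614 275.27710843]
[ 491.6 -179.4] [99.3 54.5] 5.0 [348.97560976 256.95121951]
[ 466.6 -262. ] [ 58. 100.] 79.0 [368.80263158 244.39473684]
fenceL [[614.7 147.4  26. ]]
barFL [[658.9 129.3  32. ]]
barFR [[ 616.8 -141.9   32. ]]
```

```bash
python3 - <<'E'
from h import *
from scipy.optimize import least_squares
t=snap('top');d=snap('side')
f=lambda x,y:(185+(x-1)/3,130+(y-1)/3)
g=lambda x,y:(130+(x-.8)/2.6,180+(y-.8)/2.6)
A=[(t,f(73,231),(-10,325,20)),(t,f(335,251),(-10,50,20)),(t,f(325,380),(-145,50,20)),(t,f(61,357),(-145,325,20)),
(t,f(250,197),(36,144,26)),(t,f(529,221),(36,-144,26)),(t,f(251,172),(61,142,66)),(t,f(529,192),(61,-142,66)),
(d,g(408,304),(-10,50,20)),(d,g(521,350),(-145,50,20)),(d,g(350,527),(-145,325,20)),(d,g(231,468),(-10,325,20)),
(d,g(452,182),(61,-142,32)),(d,g(282,310),(61,142,32))]
def W(p,q):
    c,s=np.cos(p[2]),np.sin(p[2]); return np.array([p[0]+c*q[0]-s*q[1],p[1]+s*q[0]+c*q[1],q[2]])/1000
M=[onz(s,[px],q[2]/1000)[0]*1000 for s,px,q in A]
def res(p): return np.concatenate([(W(p,q)*1000-m)[:2] for (s,px,q),m in zip(A,M)])
r=least_squares(res,[560,0,-.095],loss='soft_l1',f_scale=2)
print(r.x,np.degrees(r.x[2])); print(r.fun.reshape(-1,2).round(1))
for n in (t,d):
    i=[k for k in range(len(A)) if A[k][0] is n]
    rr=least_squares(lambda p:np.concatenate([(W(p,A[k][2])*1000-M[k])[:2] for k in i]),[560,0,-.095]); print(n['name'],rr.x,np.degrees(rr.x[2]))
E
```

```text
[ 5.67156527e+02 -4.11360405e-01 -9.27057978e-02] -5.311650947517838
[[  1.    0. ]
 [  0.2  -1.5]
 [ -1.4  -0.1]
 [ -2.5   1.5]
 [ -1.8   0.7]
 [  0.3   0.8]
 [  4.5   1.6]
 [  2.4  -1.7]
 [  0.6  -1.9]
 [  0.3  -2.6]
 [  0.5   0.7]
 [  2.6   1. ]
 [ -3.6  -4.6]
 [-19.3   6.8]]
top [ 5.66535896e+02 -6.03348886e-01 -9.57876427e-02] -5.488227658670295
side [ 5.70766586e+02 -2.38060574e-01 -8.89381486e-02] -5.095780554749642
```

Request:
{"method": "jog_arm", "body": {
  "commands": [
    [20,34,0,-2],
    [20,34,0,-2],
    [20,34,0,-2],
    [20,34,0,-2],
    [20,34,0,-2],
    [20,34,0,-2],
    [20,34,0,-2],
    [20,34,0,-2],
    [20,34,0,-2],
    [20,34,0,-1]
  ],
  "fingers": 0
}}

```text
clock: 1.18
tool_pos: [0.3713, -0.3113, 0.227]
orientation: [-180.0, 0.1, 175.5]
force: [0.6, 0.7, -0.2]
opening: 0.0267
```

Request:
{"method": "jog_arm", "body": {
  "commands": [
    [24,34,0,0],
    [24,34,0,0],
    [24,34,0,0],
    [24,34,0,0],
    [24,34,0,0],
    [24,34,0,0],
    [0,0,0,0],
    [0,0,0,0],
    [0,0,0,0],
    [0,0,0,0]
  ]
}}

```text
clock: 2.02
tool_pos: [0.5142, -0.1096, 0.2266]
orientation: [180.0, -0.0, 175.6]
force: [0.1, -0.4, -0.6]
opening: 0.0004
```

```bash
python3 - <<'E'
from h import *
s=snap('wrist','w1.png'); o=s['obs']; print(o['tool_pos'],o['orientation'],o['force'],o['joint_pos'],o['clock'],s['c2w'].round(3))
for r,c in cards(s): print(np.round(r[0],1),np.round(r[1],1),round(r[2],1), c.reshape(-1,2).mean(0))
s=snap('side','s1.png')
E
```

```text
[ 0.51422569 -0.10956124  0.22655171] [ 1.79999600e+02 -1.08878293e-02  1.75620910e+02] [ 0.11949801 -0.36421608 -0.56697963] [ 9.36533948e+00  6.45523244e+00 -1.80082927e+01 -3.26861085e-03
 -6.55469559e+01 -1.03743076e+02] 2.0167 [[ 0.077  0.963  0.26   0.444]
 [ 0.997 -0.075 -0.019 -0.104]
 [ 0.001  0.261 -0.965  0.386]
 [ 0.     0.     0.     1.   ]]
[ 492.2 -179. ] [101.8  56. ] 4.8 [248.26950355 200.51300236]
[ 466.6 -264. ] [ 56.  102.4] 79.2 [156.8445122  173.31707317]
```

View pics/w1.png

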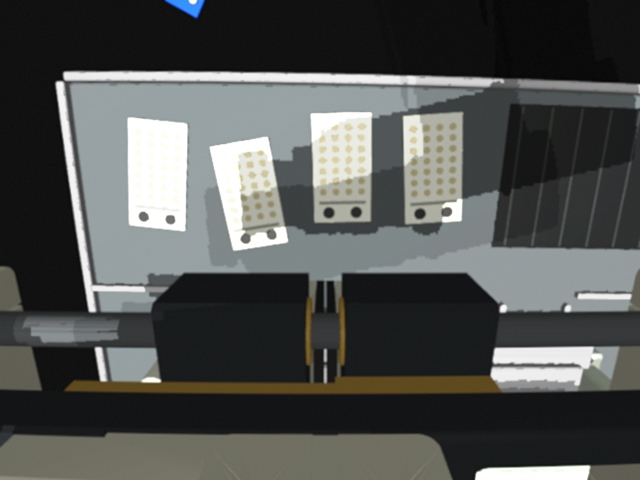

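View pics/s1.png

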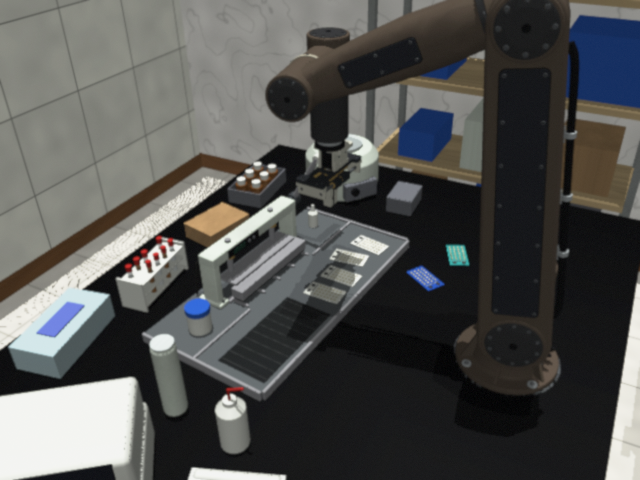

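```bash
cat >> h.py <<'E'
O=np.array([566.8,-0.5]); YAW=np.radians(-5.4)
def toS(p):
    d=np.array(p)[:2]-O; c,s=np.cos(YAW),np.sin(YAW); return np.array([c*d[0]+s*d[1],-s*d[0]+c*d[1]])
def toW(p):
    c,s=np.cos(YAW),np.sin(YAW); return O+np.array([c*p[0]-s*p[1],s*p[0]+c*p[1]])
E
python3 - <<'E'
from h import *
s=snap('wrist')
for q in ([(404,115),(462,112),(462,221),(405,224)],[(311,113),(371,112),(371,222),(314,222)]):
    P=onz(s,q,.023)[:,:2]*1000; v=(P[2]+P[3]-P[0]-P[1])
    print(P.round(1).tolist(),P.mean(0),toS(P.mean(0)),np.degrees(np.arctan2(v[1],v[0])))
# sealer points: plate corners seen, fence end left
q=[(511,105),(493,246)]; P=onz(s,q,.02)*1000; print([toS(p) for p in P],'exp -145,50; -10,50')
P=onz(s,[(92,288),(577,294),(502,305)],.026)*1000; print([toS(p) for p in P])
for b in (102,34,-34,-102): print(b,toW((48.5,b)),toW((18.5,b)))
E
```

```text
[[430.7, -31.4], [431.8, 21.1], [532.8, 22.1], [531.5, -33.2]] [481.69495186  -5.32334746] [-84.27343183 -12.81103381] -0.21841125934007508
[[422.6, -114.8], [425.9, -61.0], [527.0, -65.9], [522.7, -120.6]] [474.54616293 -90.57790595] [-83.36733148 -98.35999002] -3.0460611656950003
[array([-143.94011018,   54.33364931]), array([-10.5380678 ,  54.40304422])] exp -145,50; -10,50
[array([  38.64246918, -348.69615111]), array([ 37.45997044, 146.18562888]), array([50.31499444, 69.40106111])]
102 [624.68380324  96.48306719] [594.8169443   99.30631659]
34 [618.28443794  28.7848536 ] [588.417579  31.608103]
-34 [611.88507263 -38.91335999] [582.01821369 -36.09011059]
-102 [ 605.48570732 -106.61157359] [ 575.61884839 -103.78832419]
```

Request:
{"method": "jog_arm", "body": {
  "commands": [
    [-10,17,-20,0.7],
    [-10,17,-20,0.7],
    [-10,17,-20,0.7],
    [-10,17,-20,0.7],
    [-10,17,-20,0.7],
    [-11,18,-20,0.6],
    [0,0,-25,0],
    [0,0,-25,0],
    [0,0,-20,0],
    [0,0,-8,0]
  ],
  "fingers": 12
}}

```text
clock: 3.0
tool_pos: [0.4522, -0.007, 0.0266]
orientation: [-179.9, -0.2, 179.7]
force: [-0.3, -0.1, 0.2]
opening: 0.0122
```

Request:
{"method": "jog_arm", "body": {
  "commands": [
    [0,0,0,0],
    [0,0,-1.5,0],
    [0,0,-1.5,0],
    [0,0,-1,0],
    [0,0,0,0],
    [0,0,0,0],
    [0,0,0,0],
    [0,0,0,0],
    [0,0,0,0],
    [0,0,0,0]
  ]
}}

```text
clock: 3.83
tool_pos: [0.4538, -0.006, 0.0246]
orientation: [180.0, 0.0, 179.8]
force: [-0.7, -0.1, -0.5]
opening: 0.0121
```

Request:
{"method": "jog_arm", "body": {
  "commands": [
    [0,0,-1,0],
    [0,0,-1,0],
    [0,0,-1,0],
    [0,0,-1,0],
    [0,0,0,0],
    [0,0,0,0],
    [0,0,0,0],
    [0,0,0,0],
    [0,0,0,0],
    [0,0,0,0]
  ]
}}

```text
clock: 4.67
tool_pos: [0.4544, -0.0061, 0.023]
orientation: [-180.0, 0.1, 179.8]
force: [-12.3, 0.7, 40.0]
opening: 0.0118
```

Request:
{"method": "jog_arm", "body": {
  "commands": [
    [0,0,1,0],
    [0,0,0.8,0],
    [0,0,0,0],
    [0,0,0,0],
    [0,0,0,0],
    [0,0,0,0],
    [0,0,0,0],
    [0,0,0,0],
    [0,0,0,0],
    [0,0,0,0]
  ]
}}

```text
clock: 5.5
tool_pos: [0.4543, -0.0059, 0.0232]
orientation: [-180.0, 0.1, 179.8]
force: [-2.7, -0.4, 15.3]
opening: 0.0118
```

Request:
{"method": "jog_arm", "body": {
  "commands": [
    [3,6,0,-0.3],
    [7,12,0,-0.6],
    [8,14,0,-0.7],
    [8,14,0,-0.7],
    [8,14,0,-0.7],
    [8,14,0,-0.7],
    [8,14,0,-0.7],
    [8,14,0,-0.5],
    [5,8,0,-0.2],
    [0,0,0,0]
  ]
}}

```text
clock: 6.33
tool_pos: [0.5194, 0.1062, 0.0233]
orientation: [179.9, 0.2, 174.8]
force: [1.9, 1.6, 9.0]
opening: 0.0116
```

```bash
python3 - <<'E'
from h import *
o=get_obs(); print(o['tool_pos'],o['orientation'],o['force'])
s=snap('wrist','w2.png');s=snap('top','t2.png');
cv2.imwrite('pics/t2c.png',cv2.resize(s['image'][130:290,185:445,::-1],None,fx=3,fy=3))
E
```

```text
[0.51935696 0.10620358 0.02329017] [179.91325835   0.18389649 174.75194858] [1.9158388  1.55424712 9.02926007]
```

View pics/w2.png

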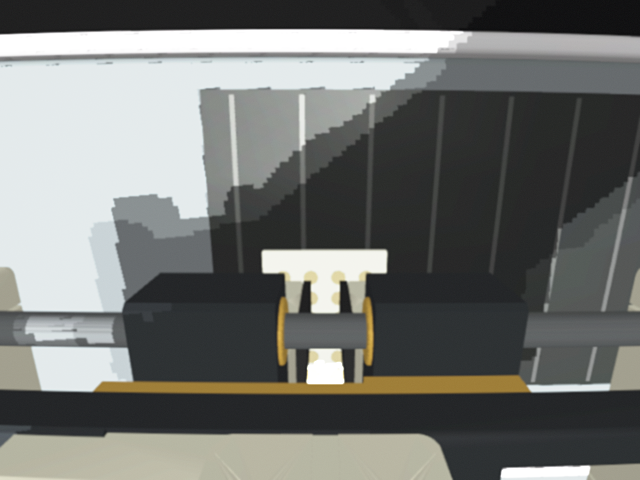

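View pics/t2c.png

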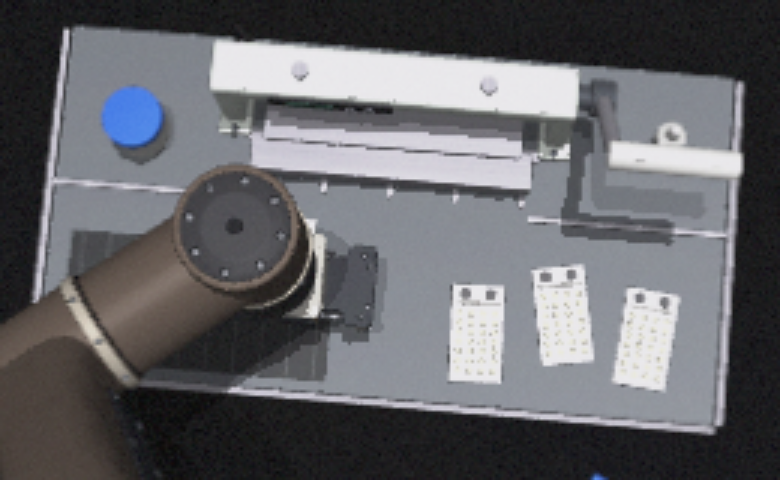

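```bash
python3 - <<'E'
from h import *
s=snap('wrist')
P=onz(s,[(262,250),(387,250)],.023)*1000; print(P, [toS(p) for p in P]); v=P[1]-P[0]; print(np.degrees(np.arctan2(v[1],v[0]))-90)
P=onz(s,[(202,90),(208,272)],.02)*1000; print([toS(p) for p in P],'exp -145,50')
E
```

```text
[[493.70181582  80.90042531  23.        ]
 [498.72715667 134.69059742  23.        ]] [array([-80.43422858,  74.16002052]), array([-80.49329275, 128.1843963 ])]
-5.337359277972041
[array([-145.92623577,   52.30654784]), array([-69.20723338,  48.96277325])] exp -145,50
```

Request:
{"method": "jog_arm", "body": {
  "commands": [
    [4,-0.4,-0.2,0],
    [8,-0.8,0,0],
    [10,-0.9,0,0],
    [10,-0.9,0,0],
    [10,-0.9,0,0],
    [10,-0.9,0,0],
    [10,-0.9,0,0],
    [8,-0.8,0,0],
    [6,-0.6,0,0],
    [4,-0.5,0,0]
  ]
}}

```text
clock: 7.32
tool_pos: [0.5977, 0.0967, 0.0233]
orientation: [180.0, 0.0, 174.7]
force: [-9.8, 4.0, 20.1]
opening: 0.0119
```

Request:
{"method": "jog_arm", "body": {
  "commands": [
    [1,0,0,0],
    [0,0,0,0],
    [0,0,0,0],
    [0,0,0,0],
    [0,0,0,0],
    [0,0,0,0],
    [0,0,0,0],
    [0,0,0,0],
    [0,0,0,0],
    [0,0,0,0]
  ]
}}

```text
clock: 8.15
tool_pos: [0.598, 0.0966, 0.0233]
orientation: [180.0, 0.0, 174.7]
force: [-4.5, 2.4, 14.3]
opening: 0.0118
```

```bash
python3 - <<'E'
from h import *
s=snap('wrist','w3.png')
E
```

```text
(no output)
```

View pics/w3.png

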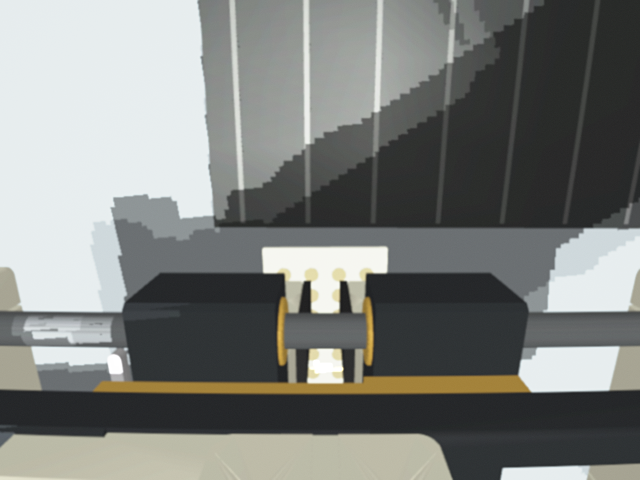

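```bash
python3 - <<'E'
from h import *
s=snap('wrist')
P=onz(s,[(262,247),(388,247)],.023)*1000; print([toS(p) for p in P])
P=onz(s,[(216,226),(600,227)],.02)*1000; print([toS(p) for p in P],'exp -10,50')
print(get_obs()['tool_pos'],toS(get_obs()['tool_pos'][:2]*1000))
E
```

```text
[array([-2.22128664, 72.8443439 ]), array([ -2.25464668, 127.21270589])]
[array([-10.82125155,  52.71992444]), array([-10.59777712, 221.62669404])] exp -10,50
[0.59795049 0.0966405  0.02329199] [21.87051396 99.64090454]
```

Request:
{"method": "jog_arm", "body": {
  "commands": [
    [1,0,0,0],
    [1,0,0,0],
    [1,0,0,0],
    [0,0,0,0],
    [0,0,0,0],
    [0,0,0,0],
    [0,0,0,0],
    [0,0,0,0],
    [0,0,0,0],
    [0,0,0,0]
  ]
}}

```text
clock: 9.08
tool_pos: [0.5998, 0.0962, 0.0233]
orientation: [-180.0, -0.1, 174.7]
force: [-9.0, 0.8, 18.5]
opening: 0.012
```

```bash
cat > tail.py <<'E'
from h import *
import sys
s=snap('wrist',sys.argv[1]); v=s['image'].min(2)
# column profiles between finger centre: find first bright row from rough range
col=v[150:300,300:350].mean(1); 
r=150+np.where((col[1:]>200)&(col[:-1]<=200))[0]; print('rows',r[:4])
E
python3 tail.py w4.png
```

```text
rows [242]
```

View pics/w4.png

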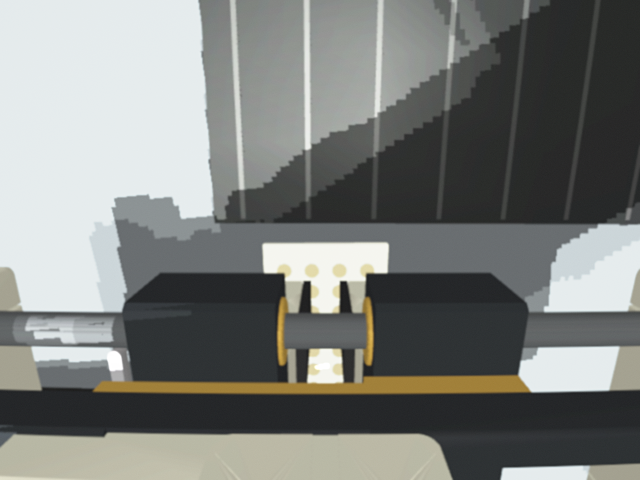

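Request:
{"method": "jog_arm", "body": {
  "commands": [
    [0,0,8,0],
    [0,0,20,0],
    [-18,-22,10,0.4],
    [-22,-26,0,0.4],
    [-22,-26,0,0.4],
    [-22,-26,0,0.4],
    [-22,-26,0,0.4],
    [-22,-26,0,0.4],
    [-18,-22,0,0.4],
    [-9,-12,0,0]
  ]
}}

```text
clock: 9.97
tool_pos: [0.443, -0.0914, 0.06]
orientation: [180.0, -0.1, 177.4]
force: [0.1, -0.3, 0.3]
opening: 0.0121
```

```bash
python3 - <<'E'
from h import *
print(get_obs()['tool_pos'],get_obs()['orientation'])
s=snap('wrist','w5.png');s=snap('top','t5.png');
cv2.imwrite('pics/t5c.png',cv2.resize(s['image'][130:290,185:445,::-1],None,fx=3,fy=3))
s=snap('side')
for r,c in cards(s): print(np.round(r[0],1),np.round(r[1],1),round(r[2],1), c.reshape(-1,2).mean(0))
E
```

```text
[ 0.4430257  -0.09137658  0.05998331] [ 1.79999009e+02 -7.43432355e-02  1.77400539e+02]
[ 449.3 -235.5] [103.3  55.9] 79.0 [371.52564103 250.1025641 ]
```

View pics/w5.png

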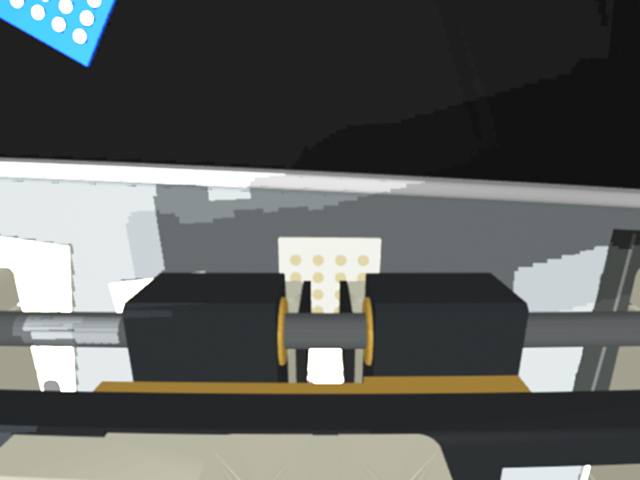

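View pics/t5c.png

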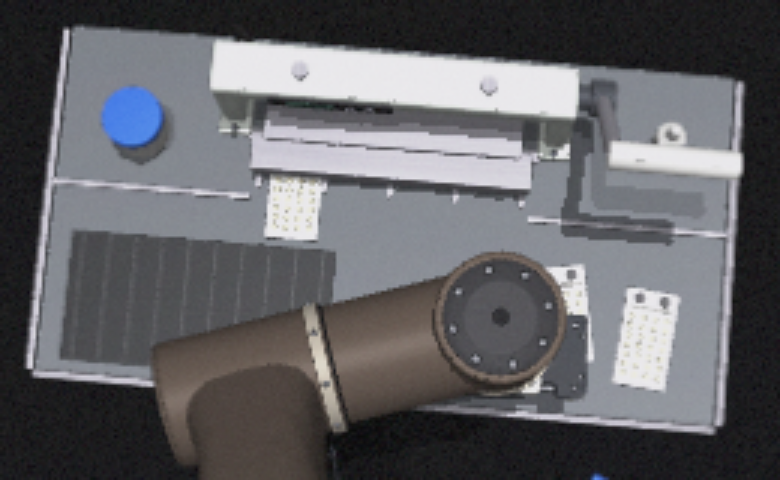

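```bash
python3 - <<'E'
from h import *
s=snap('wrist','w6.png')
P=onz(s,[(278,238),(381,238)],.023)*1000; print(P); v=P[1]-P[0]; print(P.mean(0),np.degrees(np.arctan2(v[1],v[0]))-90,np.linalg.norm(v))
s=snap('side','s6.png'); cv2.imwrite('pics/s6c.png',cv2.resize(s['image'][180:400,130:430,::-1],None,fx=2.6,fy=2.6))
E
```

```text
[[ 426.25214566 -113.76474966   23.        ]
 [ 428.80496465  -59.41487885   23.        ]]
[427.52855516 -86.58981426  23.        ] -2.6892121392499178 54.40979086325113
```

View pics/s6c.png

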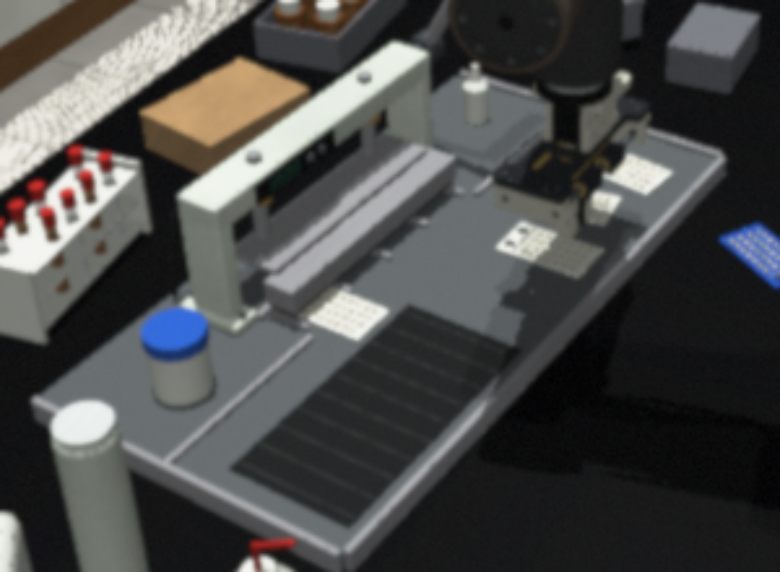

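Request:
{"method": "jog_arm", "body": {
  "commands": [
    [3,1,-15,0],
    [3,1,-15,0],
    [0,0,-4,0],
    [0,0,-1.5,0],
    [0,0,-1,0],
    [0,0,-1,0],
    [0,0,0,0],
    [0,0,0,0],
    [0,0,0,0],
    [0,0,0,0]
  ]
}}

```text
clock: 11.05
tool_pos: [0.4523, -0.0875, 0.0233]
orientation: [180.0, 0.1, 177.5]
force: [-1.5, 0.8, 5.7]
opening: 0.012
```

Request:
{"method": "jog_arm", "body": {
  "commands": [
    [3,6,-0.4,-0.2],
    [7,14,0,-0.3],
    [8,16,0,-0.4],
    [8,16,0,-0.4],
    [8,16,0,-0.4],
    [8,16,0,-0.4],
    [8,16,0,-0.4],
    [8,16,0,-0.3],
    [6,10,0,0],
    [0,0,0,0]
  ]
}}

```text
clock: 11.88
tool_pos: [0.5183, 0.0405, 0.0233]
orientation: [179.9, 0.2, 174.8]
force: [1.1, 1.9, 7.8]
opening: 0.0121
```

```bash
python3 tail.py w7.png
```

```text
rows [237]
```

View pics/w7.png

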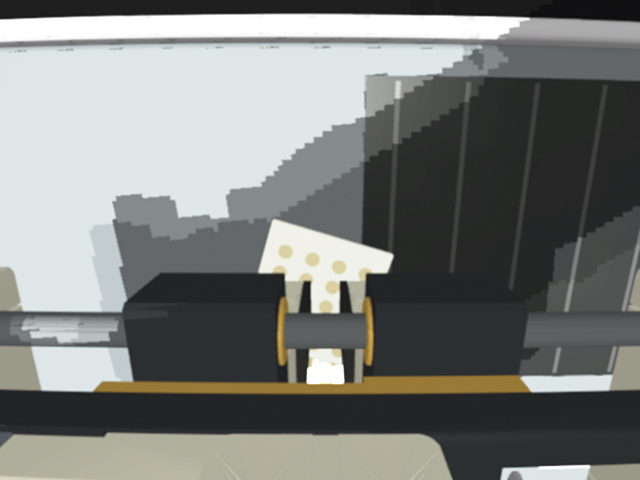

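```bash
python3 - <<'E'
from h import *
s=snap('wrist')
P=onz(s,[(275,220),(393,255)],.023)*1000; print(P); v=P[1]-P[0]; a=np.arctan2(v[1],v[0])-np.pi/2;print(np.degrees(a),np.linalg.norm(v))
c=P.mean(0)[:2]+50*np.array([np.cos(a),np.sin(a)]); print('centre',c,toS(c),get_obs()['tool_pos'])
E
```

```text
[[480.19426396  22.63421804  23.        ]
 [500.32125729  71.65699962  23.        ]]
-22.321292143334958 52.99366919428756
centre [536.51119271  28.15561093] [-32.8511157   25.67800775] [0.51777295 0.03966878 0.02329285]
```

Request:
{"method": "jog_arm", "body": {
  "commands": [
    [0,0,-0.5,0],
    [0,0,0,2],
    [0,0,0,2.5],
    [0,0,0,2.5],
    [0,0,0,2.5],
    [0,0,0,2.5],
    [0,0,0,2.5],
    [0,0,0,2],
    [0,-1.4,0,0],
    [0,0,0,0]
  ]
}}

```text
clock: 12.82
tool_pos: [0.5177, 0.0376, 0.0233]
orientation: [180.0, 0.2, -168.8]
force: [0.8, 0.3, 10.4]
opening: 0.0119
```

```bash
python3 tail.py w8.png
```

```text
rows [234 261]
```

View pics/w8.png

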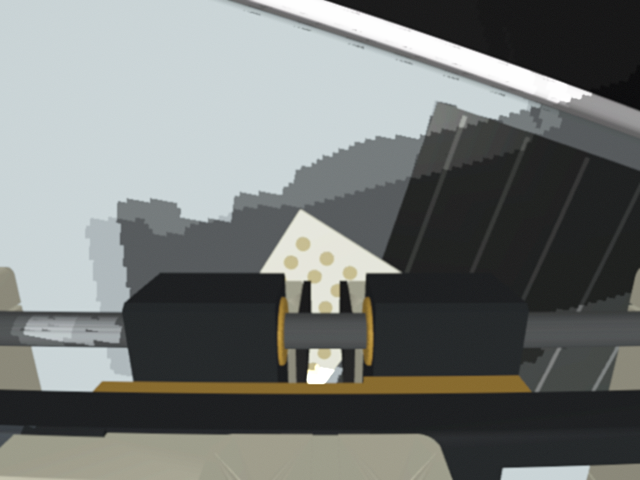

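```bash
python3 - <<'E'
from h import *
s=snap('wrist')
P=onz(s,[(301,210),(398,271),(262,272)],.023)*1000; print(P[:,:2].round(1)); v=P[1]-P[0]; a=np.arctan2(v[1],v[0])-np.pi/2;w=P[2]-P[0]; b=np.arctan2(w[1],w[0])
print(np.degrees([a,b]))
a=(a+b)/2; ux=np.array([np.cos(a),np.sin(a)]); uy=np.array([-ux[1],ux[0]])
c=P[0][:2]+50*ux+27*uy; print('centre',c,toS(c),'press',c-38*ux,get_obs()['tool_pos'])
E
```

```text
[[480.1  20.3]
 [498.6  66.9]
 [510.6   8.4]]
[-21.64283434 -21.32223488]
centre [536.5132641   27.11314562] [-32.75094886  24.64036387] press [501.1531528   41.02941412] [0.51768942 0.03766509 0.02326659]
```

Request:
{"method": "jog_arm", "body": {
  "commands": [
    [0,0,10,0],
    [-2,0,5,-4.7],
    [-3,0.6,0,-4.7],
    [-3,0.6,0,-4.7],
    [-3,0.6,0,-4.7],
    [-3,0.6,0,-4.7],
    [-2.5,1,0,-4.7],
    [0,0,-5,-4.5],
    [0,0,-5,0],
    [0,0,-2,0]
  ],
  "fingers": 28
}}

```text
clock: 13.75
tool_pos: [0.4988, 0.0402, 0.0244]
orientation: [-180.0, -0.0, 158.6]
force: [-0.1, -0.3, -0.4]
opening: 0.0282
```

Request:
{"method": "jog_arm", "body": {
  "commands": [
    [0,0,-2,0],
    [0,0,-1,0],
    [0,0,-0.6,0],
    [0,0,0,0],
    [0,0,0,0],
    [0,0,0,0],
    [0,0,0,0],
    [0,0,0,0],
    [0,0,0,0],
    [0,0,0,0]
  ]
}}

```text
clock: 14.58
tool_pos: [0.5005, 0.0405, 0.0232]
orientation: [179.9, 0.1, 158.6]
force: [-5.1, -0.8, 21.9]
opening: 0.0279
```

```bash
python3 tail.py w9.png
```

```text
rows [276]
```

View pics/w9.png

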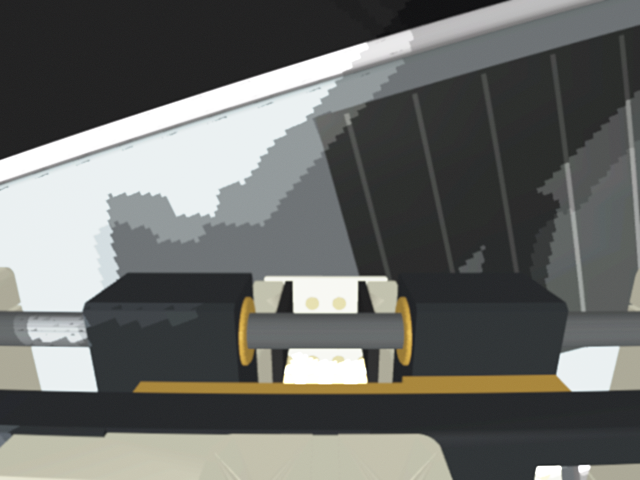

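Request:
{"method": "jog_arm", "body": {
  "commands": [
    [0,0,0,1],
    [0,0,0,2.1],
    [0,0,0,2.1],
    [0,0,0,2.1],
    [0,0,0,2.1],
    [0,0,0,2.1],
    [0,0,0,2.1],
    [0,0,0,1.5],
    [0,0,0,1],
    [0,0,0,0]
  ]
}}

```text
clock: 15.47
tool_pos: [0.5018, 0.041, 0.0232]
orientation: [179.9, 0.2, 174.8]
force: [-0.4, -0.8, 15.3]
opening: 0.0286
```

```bash
python3 tail.py w10.png
```

```text
rows [277]
```

View pics/w10.png

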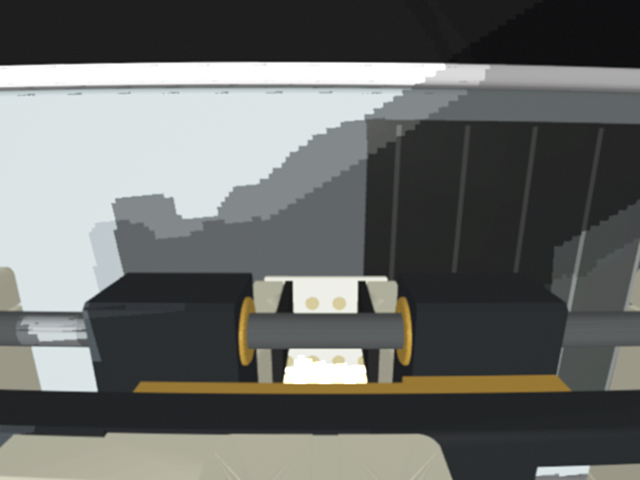

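Request:
{"method": "jog_arm", "body": {
  "commands": [
    [4,-0.4,0,0],
    [8,-0.8,0,0],
    [10,-0.9,0,0],
    [10,-0.9,0,0],
    [10,-0.9,0,0],
    [10,-0.9,0,0],
    [10,-0.9,0,0],
    [8,-0.8,0,0],
    [7,-0.6,0,0],
    [4,-0.5,0,0]
  ]
}}

```text
clock: 16.35
tool_pos: [0.5803, 0.0326, 0.0232]
orientation: [-180.0, -0.0, 174.7]
force: [-16.8, 5.4, 30.8]
opening: 0.0278
```

Request:
{"method": "jog_arm", "body": {
  "commands": [
    [1,0,0,0],
    [1,0,0,0],
    [0,0,0,0],
    [0,0,0,0],
    [0,0,0,0],
    [0,0,0,0],
    [0,0,0,0],
    [0,0,0,0],
    [0,0,0,0],
    [0,0,0,0]
  ]
}}

```text
clock: 17.18
tool_pos: [0.5807, 0.0325, 0.0232]
orientation: [-179.9, -0.1, 174.7]
force: [-13.0, 2.7, 26.3]
opening: 0.0279
```

```bash
python3 tail.py w11.png; python3 -c "
from h import *
print(toS(get_obs()['tool_pos'][:2]*1000))"
```

```text
rows [272]
[10.70349715 34.13026231]
```

View pics/w11.png

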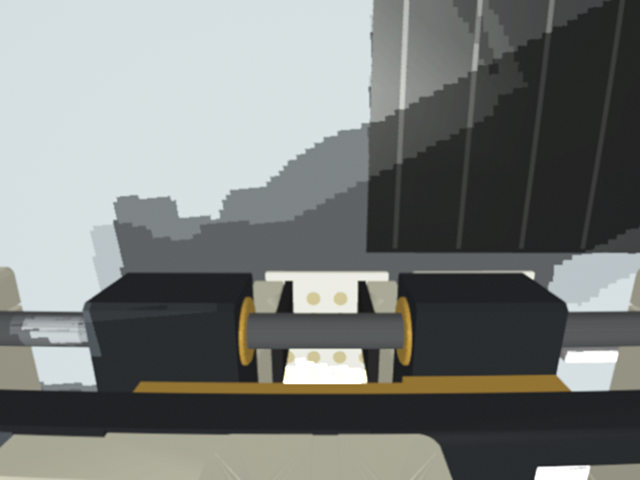

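Request:
{"method": "jog_arm", "body": {
  "commands": [
    [0,0,8,0],
    [0,0,20,0],
    [-14,-24,10,1.3],
    [-17,-28,0,1.5],
    [-18,-30,0,1.5],
    [-18,-30,0,1.5],
    [-18,-30,0,1.5],
    [-18,-30,0,1.5],
    [-16,-26,0,1.5],
    [-11,-17,0,0]
  ]
}}

```text
clock: 18.07
tool_pos: [0.4504, -0.184, 0.0592]
orientation: [180.0, -0.0, -175.0]
force: [-0.3, -0.4, 0.8]
opening: 0.0277
```

```bash
python3 - <<'E'
from h import *
o=get_obs(); print(o['tool_pos'],o['orientation'])
s=snap('wrist','w12.png');s=snap('top','t12.png');
cv2.imwrite('pics/t12c.png',cv2.resize(s['image'][130:290,185:445,::-1],None,fx=3,fy=3))
E
```

```text
[ 0.45041324 -0.18404768  0.05919738] [ 1.79994504e+02 -4.05981973e-02 -1.74997600e+02]
```

View pics/w12.png

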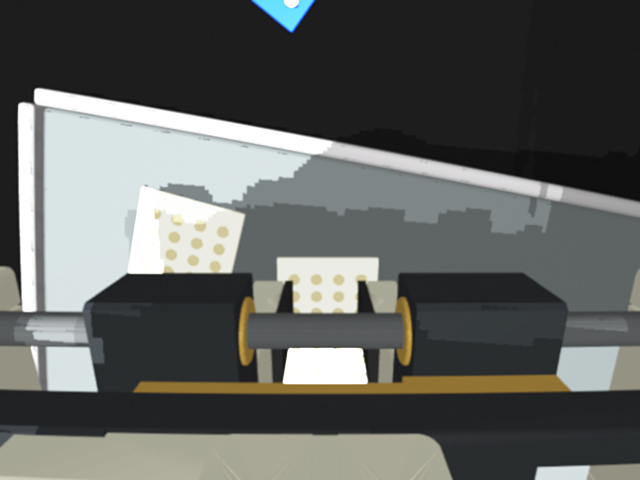

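View pics/t12c.png

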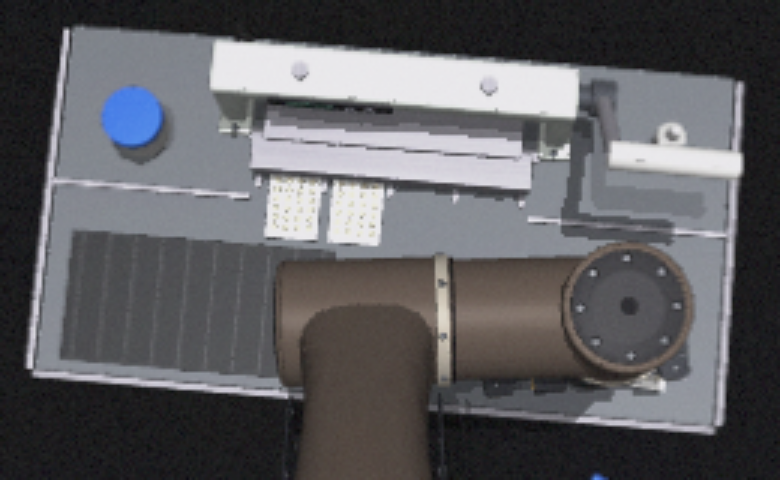

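```bash
cat > edge.py <<'E'
from h import *
import sys
a=list(map(float,sys.argv[1:5])); s=snap('wrist')
P=onz(s,[a[:2],a[2:]],.023)[:,:2]*1000; v=P[1]-P[0]; th=np.arctan2(v[1],v[0])-np.pi/2
u=np.array([np.cos(th),np.sin(th)]); t=P.mean(0); o=get_obs(); tp=o['tool_pos'][:2]*1000
print('tail',t.round(1),toS(t).round(1),'yaw',np.degrees(th).round(2),'w',np.linalg.norm(v).round(1),'press12',(t+12*u).round(1),'tcp',tp.round(1),toS(tp).round(1),o['orientation'][2].round(1),'TCP ahead of tail',((tp-t)@u).round(1))
E
python3 edge.py 277 258 378 258
```

```text
tail [ 442.3 -183.1] [-106.7 -193.5] yaw 4.73 w 53.8 press12 [ 454.3 -182.1] tcp [ 451.4 -183.4] [ -97.6 -193. ] -175.2 TCP ahead of tail 9.0
```

Request:
{"method": "jog_arm", "body": {
  "commands": [
    [1,1,-15,0],
    [1,0,-15,0],
    [0,0,-4,0],
    [0,0,-1,0],
    [0,0,-1,0],
    [0,0,-1,0],
    [0,0,0,0],
    [0,0,0,0],
    [0,0,0,0],
    [0,0,0,0]
  ]
}}

```text
clock: 19.05
tool_pos: [0.4551, -0.1811, 0.0233]
orientation: [-180.0, 0.1, -175.1]
force: [-1.4, 1.1, 7.2]
opening: 0.0284
```

Request:
{"method": "jog_arm", "body": {
  "commands": [
    [1,3,-0.5,-0.2],
    [3,11,0,-1],
    [5,18,0,-1.5],
    [5,19,0,-1.5],
    [5,19,0,-1.5],
    [5,19,0,-1.5],
    [5,19,0,-1.5],
    [5,18,0,-1],
    [4,14,0,-0.5],
    [3,11,0,0]
  ]
}}

```text
clock: 19.88
tool_pos: [0.4971, -0.0287, 0.0233]
orientation: [180.0, 0.2, 174.7]
force: [0.1, -1.0, 9.7]
opening: 0.0278
```

Request:
{"method": "jog_arm", "body": {
  "commands": [
    [1,3,-0.2,0],
    [0,0,0,0],
    [0,0,0,0],
    [0,0,0,0],
    [0,0,0,0],
    [0,0,0,0],
    [0,0,0,0],
    [0,0,0,0],
    [0,0,0,0],
    [0,0,0,0]
  ]
}}

```text
clock: 20.72
tool_pos: [0.4986, -0.0263, 0.0233]
orientation: [179.9, 0.2, 174.7]
force: [0.6, 1.1, 8.7]
opening: 0.0281
```

```bash
python3 tail.py w13.png; python3 edge.py 265 276 387 276
```

```text
rows [273]
tail [487.8 -24.5] [-76.4 -31.3] yaw -5.34 w 53.7 press12 [499.7 -25.6] tcp [498.6 -26.3] [-65.5 -32.1] 174.7 TCP ahead of tail 10.9
```

View pics/w13.png

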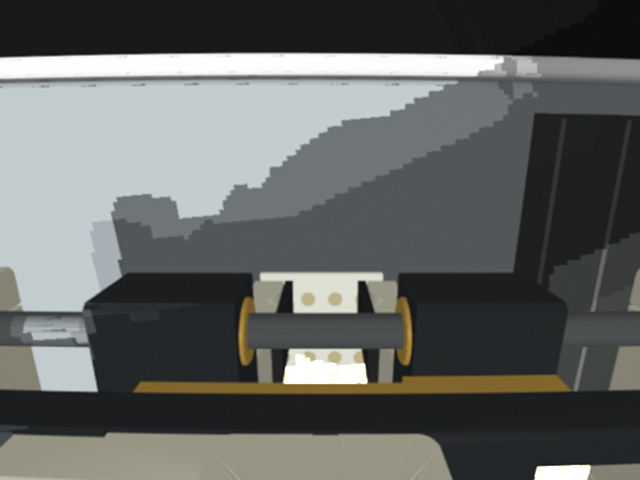

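Request:
{"method": "jog_arm", "body": {
  "commands": [
    [4,-0.1,-0.3,0],
    [8,-0.3,0,0],
    [10,-0.6,0,0],
    [10,-0.8,0,0],
    [10,-0.9,0,0],
    [10,-0.9,0,0],
    [10,-0.9,0,0],
    [8,-0.8,0,0],
    [5,-0.6,0,0],
    [4,-0.4,0,0]
  ]
}}

```text
clock: 21.65
tool_pos: [0.5755, -0.0334, 0.0232]
orientation: [-180.0, -0.0, 174.7]
force: [-13.4, 2.8, 25.8]
opening: 0.0284
```

Request:
{"method": "jog_arm", "body": {
  "commands": [
    [1,0,0,0],
    [1,0,0,0],
    [0,0,0,0],
    [0,0,0,0],
    [0,0,0,0],
    [0,0,0,0],
    [0,0,0,0],
    [0,0,0,0],
    [0,0,0,0],
    [0,0,0,0]
  ]
}}

```text
clock: 22.48
tool_pos: [0.576, -0.0335, 0.0233]
orientation: [-180.0, -0.1, 174.7]
force: [-11.7, 2.4, 20.8]
opening: 0.0278
```

```bash
python3 tail.py w14.png; python3 edge.py 265 272 387 272
```

```text
rows [270]
tail [563.3 -31.6] [ -0.5 -31.2] yaw -5.34 w 53.6 press12 [575.3 -32.7] tcp [575.9 -33.6] [ 12.2 -32.1] 174.7 TCP ahead of tail 12.7
```

View pics/w14.png

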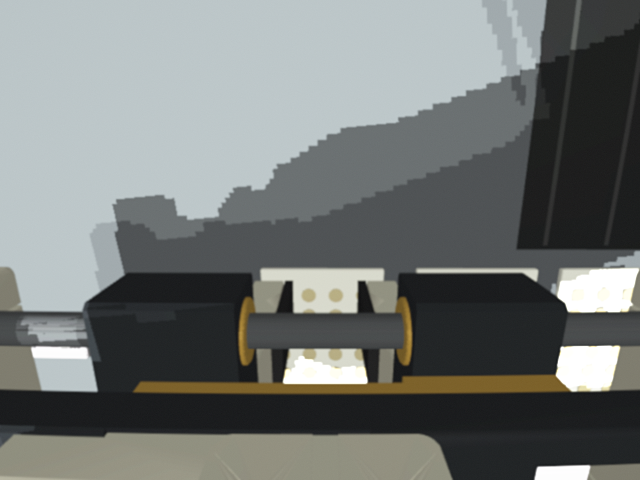

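Request:
{"method": "jog_arm", "body": {
  "commands": [
    [0,0,8,0],
    [0,0,20,0],
    [-15,-22,10,-0.7],
    [-20,-30,0,-0.8],
    [-22,-32,0,-0.8],
    [-22,-32,0,-0.8],
    [-22,-32,0,-0.8],
    [-20,-32,0,-0.8],
    [-17,-26,0,-0.8],
    [-11,-17,0,0]
  ]
}}

```text
clock: 23.42
tool_pos: [0.4268, -0.2583, 0.0599]
orientation: [180.0, 0.0, 169.1]
force: [-0.4, -0.4, 0.1]
opening: 0.028
```

```bash
python3 - <<'E'
from h import *
o=get_obs(); print(o['tool_pos'],o['orientation'])
s=snap('wrist','w15.png');s=snap('top','t15.png');
cv2.imwrite('pics/t15c.png',cv2.resize(s['image'][130:290,185:445,::-1],None,fx=3,fy=3))
E
```

```text
[ 0.42680334 -0.25827735  0.05988455] [1.79997684e+02 4.36175547e-02 1.69054884e+02]
```

View pics/w15.png

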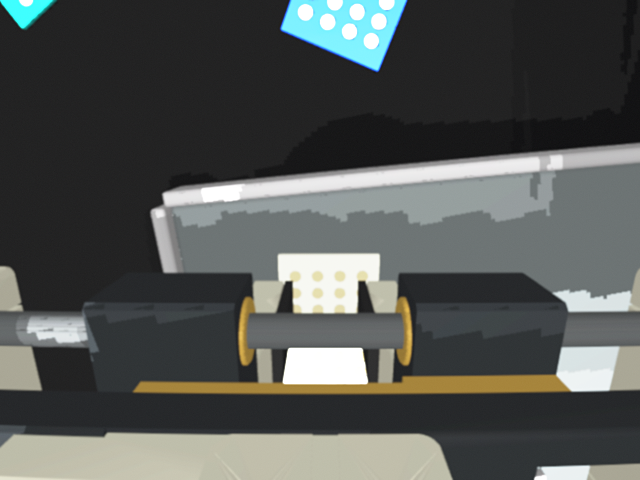

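View pics/t15c.png

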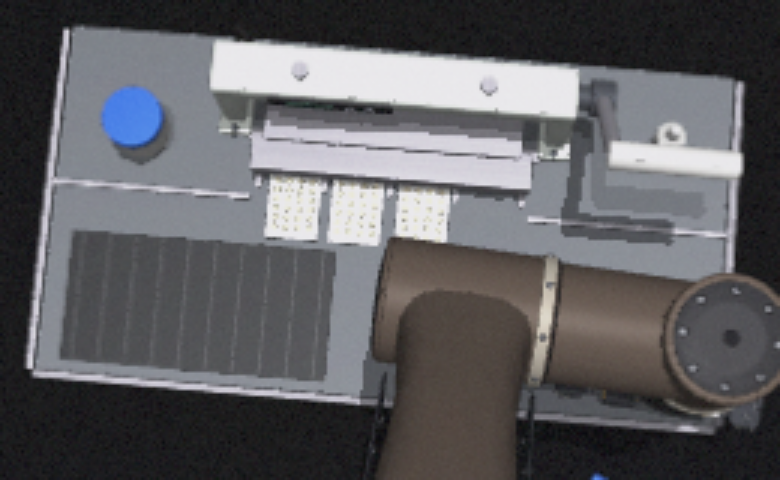

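```bash
python3 edge.py 278 254 379 254
```

```text
tail [ 417.6 -254.3] [-124.6 -266.7] yaw -11.06 w 53.8 press12 [ 429.4 -256.6] tcp [ 427.9 -257.6] [-114.1 -269. ] 169.0 TCP ahead of tail 10.7
```

Request:
{"method": "jog_arm", "body": {
  "commands": [
    [1,0,-15,0],
    [0.5,0,-15,0],
    [0,0,-4,0],
    [0,0,-1.5,0],
    [0,0,-1,0],
    [0,0,-1.2,0],
    [0,0,0,0],
    [0,0,0,0],
    [0,0,0,0],
    [0,0,0,0]
  ]
}}

```text
clock: 24.4
tool_pos: [0.4309, -0.2564, 0.0233]
orientation: [-180.0, 0.1, 169.3]
force: [-2.3, 1.1, 11.6]
opening: 0.0281
```

Request:
{"method": "jog_arm", "body": {
  "commands": [
    [1,3,-0.4,0],
    [5,13,0,0.5],
    [7,18,0,0.8],
    [8,20,0,0.8],
    [8,20,0,0.8],
    [8,20,0,0.8],
    [8,20,0,0.8],
    [7,19,0,0.6],
    [5,14,0,0.3],
    [3.5,9,0,0]
  ]
}}

```text
clock: 25.23
tool_pos: [0.493, -0.0987, 0.0233]
orientation: [180.0, 0.2, 174.7]
force: [-1.4, -1.6, 11.2]
opening: 0.0278
```

Request:
{"method": "jog_arm", "body": {
  "commands": [
    [1,3,-0.2,0],
    [0,0,0,0],
    [0,0,0,0],
    [0,0,0,0],
    [0,0,0,0],
    [0,0,0,0],
    [0,0,0,0],
    [0,0,0,0],
    [0,0,0,0],
    [0,0,0,0]
  ]
}}

```text
clock: 26.07
tool_pos: [0.4944, -0.0965, 0.0233]
orientation: [180.0, 0.3, 174.7]
force: [-0.5, 2.9, 10.8]
opening: 0.0283
```

```bash
python3 tail.py w16.png; python3 edge.py 265 276 387 276
```

```text
rows [275]
tail [483.6 -94.7] [ -73.9 -101.6] yaw -5.39 w 53.7 press12 [495.6 -95.8] tcp [494.3 -96.5] [ -63.1 -102.4] 174.7 TCP ahead of tail 10.8
```

View pics/w16.png

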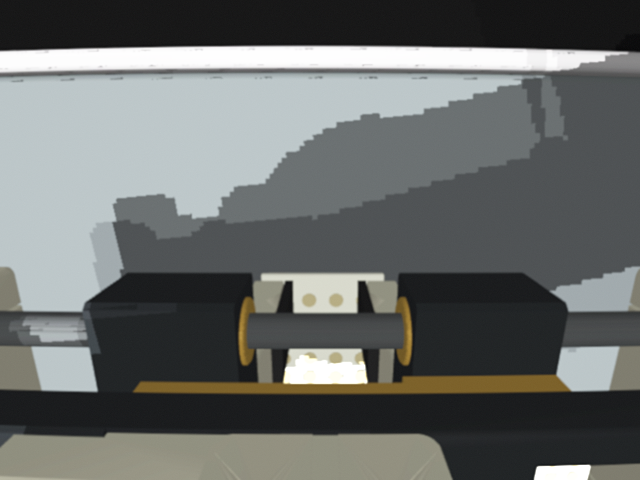

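Request:
{"method": "jog_arm", "body": {
  "commands": [
    [4,0.3,-0.2,0],
    [8,0,0,0],
    [9,-0.5,0,0],
    [10,-0.7,0,0],
    [10,-0.9,0,0],
    [10,-0.9,0,0],
    [9,-0.9,0,0],
    [8,-0.8,0,0],
    [5,-0.6,0,0],
    [3,-0.4,0,0]
  ]
}}

```text
clock: 27.0
tool_pos: [0.5678, -0.1024, 0.0232]
orientation: [-180.0, -0.0, 174.6]
force: [-14.7, 6.0, 28.7]
opening: 0.0282
```

Request:
{"method": "jog_arm", "body": {
  "commands": [
    [1,0,0,0],
    [1,0,0,0],
    [1,0,0,0],
    [0,0,0,0],
    [0,0,0,0],
    [0,0,0,0],
    [0,0,0,0],
    [0,0,0,0],
    [0,0,0,0],
    [0,0,0,0]
  ]
}}

```text
clock: 27.83
tool_pos: [0.5689, -0.1027, 0.0232]
orientation: [-179.9, -0.1, 174.6]
force: [-12.6, 2.3, 23.3]
opening: 0.0284
```

```bash
python3 tail.py w17.png; python3 edge.py 265 270 387 270
```

```text
rows [272]
tail [ 555.3 -100.6] [  -2.  -100.7] yaw -5.41 w 53.5 press12 [ 567.2 -101.7] tcp [ 568.9 -102.7] [  11.7 -101.5] 174.6 TCP ahead of tail 13.7
```

View pics/w17.png

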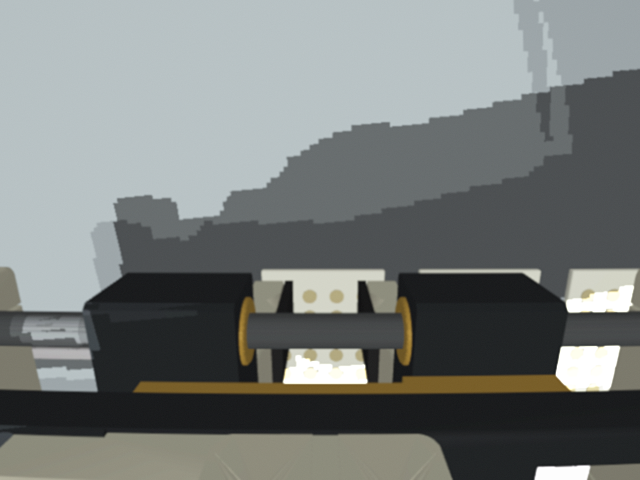

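Request:
{"method": "jog_arm", "body": {
  "commands": [
    [-2,0,15,0],
    [-8,-8,36,0],
    [-8,-8,36,0],
    [-8,-8,36,0],
    [-8,-8,36,0],
    [-8,-8,36,0],
    [-8,-8,36,0],
    [-8,-8,36,0],
    [-8,-8,36,0],
    [-8,-8,30,0]
  ]
}}

```text
clock: 28.77
tool_pos: [0.4958, -0.175, 0.3578]
orientation: [-180.0, 0.2, 174.6]
force: [1.2, -0.4, 0.6]
opening: 0.0278
```

```bash
python3 - <<'E'
from h import *
o=get_obs(); print(o['tool_pos'],o['orientation'])
s=snap('top','t18.png');t=s
a=s['image'][130:290,185:445,::-1]
cv2.imwrite('pics/t18c.png',cv2.resize(a,None,fx=3,fy=3))
f=lambda x,y:(185+(x-1)/3,130+(y-1)/3)
P=onz(s,[f(612,155),f(742,164)],.297)*1000; print(P,'exp grip ends',toW((55,-200)),toW((55,-310)))
d=snap('side','s18.png'); print(proj(d,[list(toW((55,-255))/1000)+[.297],list(toW((55,-310))/1000)+[.297],list(toW((55,-200))/1000)+[.297]]),proj(t,[list(toW((55,-310))/1000)+[.297],list(toW((55,-200))/1000)+[.297]]))
E
```

```text
[ 0.49582168 -0.17497965  0.35784128] [-179.98766941    0.20156396  174.61255118]
[[ 602.67261851 -202.10116717  297.        ]
 [ 593.7010035  -314.65585879  297.        ]] exp grip ends [ 602.73424539 -204.78835015] [ 592.38233092 -314.30016626]
[[327.26749967 151.04694979]
 [337.72533018 143.89725892]
 [316.32698832 158.52776413]] [[431.88332414 184.83467506]
 [389.70147156 181.2994072 ]]
```

View pics/t18c.png

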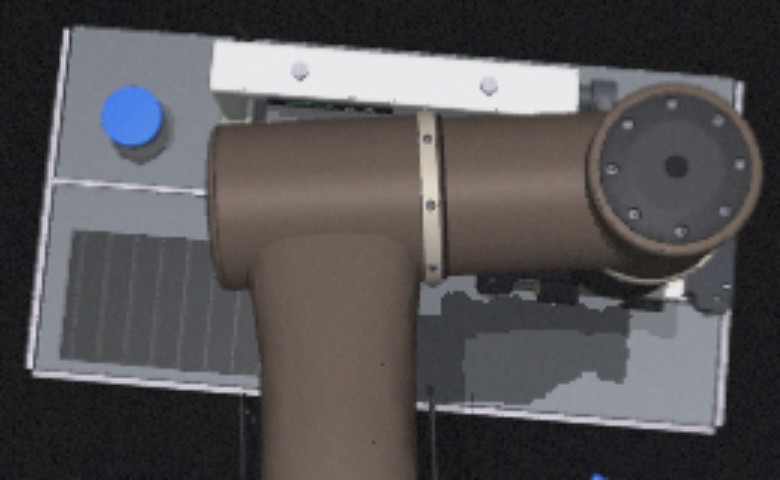

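View pics/s18.png

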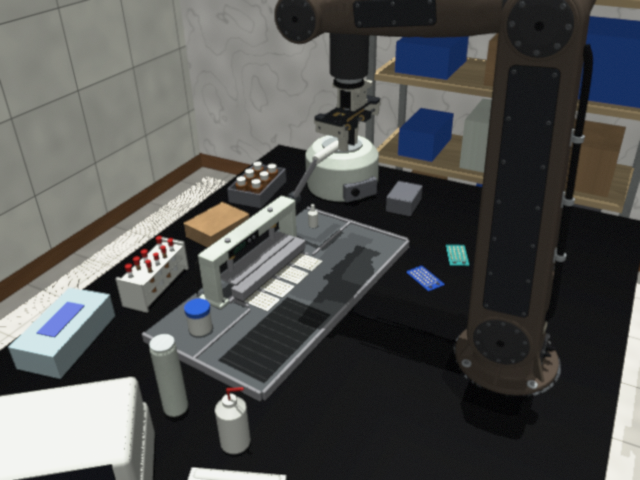

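Request:
{"method": "jog_arm", "body": {
  "commands": [
    [15,-13,0,0],
    [20,-16,0,0],
    [20,-17,0,0],
    [20,-17,0,0],
    [16,-13,0,0],
    [9,-8,-5,0],
    [0,0,-15,0],
    [0,0,-15,0],
    [0,0,-8,0],
    [0,0,0,0]
  ]
}}

```text
clock: 29.7
tool_pos: [0.5955, -0.2582, 0.3107]
orientation: [-180.0, -0.1, 174.6]
force: [0.4, 0.2, 0.7]
opening: 0.0283
```

```bash
python3 - <<'E'
from h import *
o=get_obs(); print(o['tool_pos'],toS(o['tool_pos'][:2]*1000))
s=snap('side','s19.png'); cv2.imwrite('pics/s19c.png',cv2.resize(s['image'][80:230,260:440,::-1],None,fx=4,fy=4))
for th in range(60,8,-5):
    a=np.radians(th); w=toW((140-170*np.cos(a),-255)); print(th,w.round(1),round(163+170*np.sin(a),1))
E
```

```text
[ 0.59545117 -0.25824098  0.31071328] [  52.77958722 -253.90080078]
60 [ 597.6 -259.5] 310.2
55 [ 585.1 -258.4] 302.3
50 [ 573.4 -257.3] 293.2
45 [ 562.5 -256.2] 283.2
40 [ 552.5 -255.3] 272.3
35 [ 543.5 -254.4] 260.5
30 [ 535.6 -253.7] 248.0
25 [ 528.8 -253. ] 234.8
20 [ 523.1 -252.5] 221.1
15 [ 518.7 -252.1] 207.0
10 [ 515.5 -251.8] 192.5
```

View pics/s19c.png

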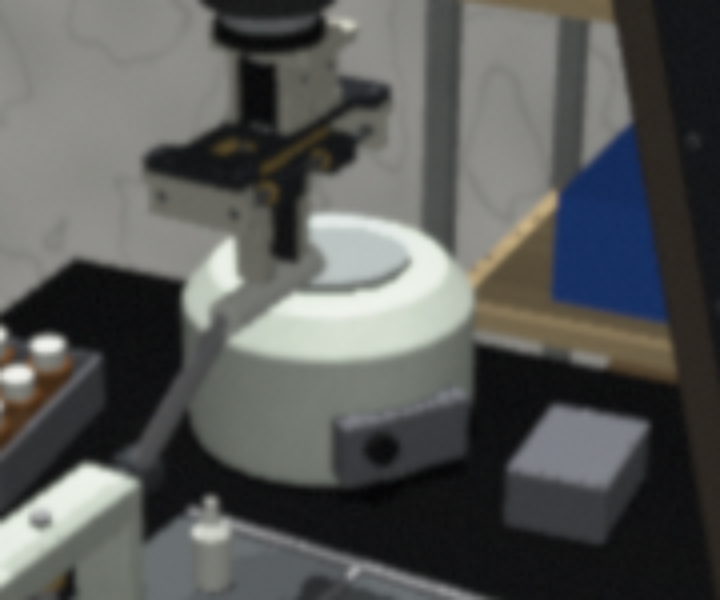

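Request:
{"method": "jog_arm", "body": {
  "commands": [
    [-4,0.5,-4,0],
    [-6,0.5,-4.5,0],
    [-6,0.6,-4.5,0],
    [-6,0.6,-4.7,0],
    [-5.5,0.5,-5,0],
    [-5.4,0.5,-5,0],
    [-5,0.5,-5.4,0],
    [-5,0.5,-5.6,0],
    [-4.6,0.4,-5.8,0],
    [-4.5,0.4,-6,0]
  ]
}}

```text
clock: 30.58
tool_pos: [0.5395, -0.2533, 0.2638]
orientation: [-180.0, -0.3, 174.6]
force: [-23.0, 10.4, 28.0]
opening: 0.028
```

```bash
python3 - <<'E'
from h import *
o=get_obs(); print(o['tool_pos'],toS(o['tool_pos'][:2]*1000),o['force'])
s=snap('side','s20.png'); cv2.imwrite('pics/s20c.png',cv2.resize(s['image'][80:230,260:440,::-1],None,fx=4,fy=4))
E
```

```text
[ 0.53953358 -0.25328371  0.2638038 ] [  -3.35635949 -254.22784332] [-23.00170495  10.37287259  28.02518276]
```

View pics/s20c.png

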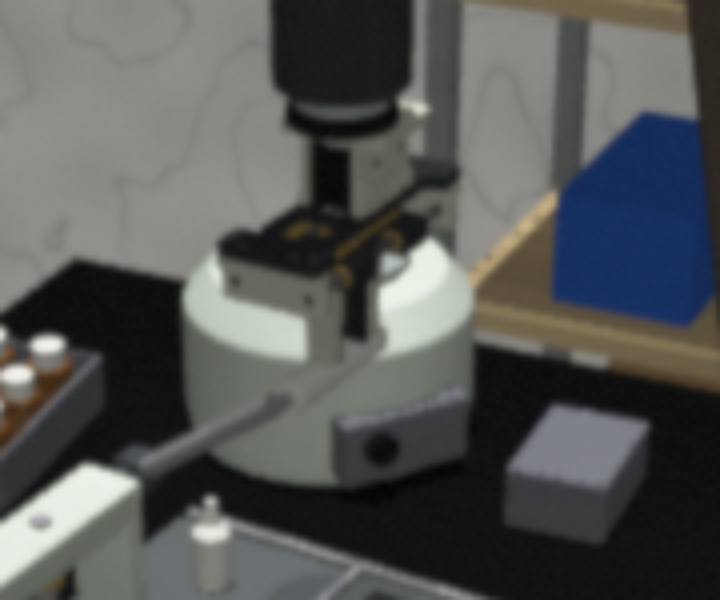

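Request:
{"method": "jog_arm", "body": {
  "commands": [
    [-3,0.3,-6.5,0],
    [-3,0.3,-6.5,0],
    [-3,0.3,-6.5,0],
    [-3,0.3,-6.7,0],
    [-2.8,0.3,-6.8,0],
    [-2.5,0.2,-7,0],
    [-2.2,0.2,-7,0],
    [-2,0.2,-7,0],
    [-1.5,0.1,-7,0],
    [-1,0.1,-5,0]
  ]
}}

```text
clock: 31.47
tool_pos: [0.5172, -0.252, 0.195]
orientation: [-179.9, -0.2, 174.6]
force: [-10.8, -0.6, 12.1]
opening: 0.0281
```

```bash
python3 - <<'E'
from h import *
o=get_obs(); print(o['tool_pos'],toS(o['tool_pos'][:2]*1000),o['force'])
s=snap('side','s21.png'); cv2.imwrite('pics/s21c.png',cv2.resize(s['image'][80:260,230:440,::-1],None,fx=3.6,fy=3.3))
E
```

```text
[ 0.51718236 -0.25198074  0.19497719] [ -25.73100353 -255.03409071] [-10.77316094  -0.63713265  12.12413698]
```

View pics/s21c.png

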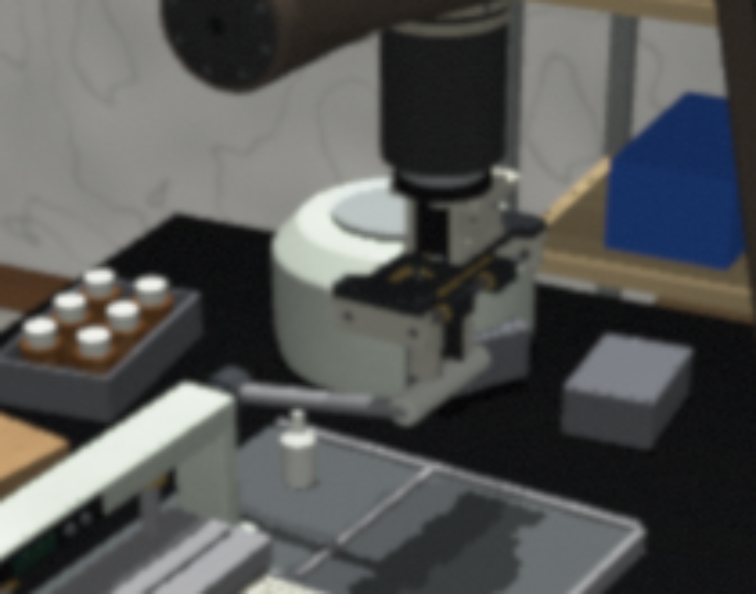

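Request:
{"method": "jog_arm", "body": {
  "commands": [
    [0,0,-1,0],
    [0,0,-1,0],
    [0,0,-1,0],
    [0,0,-0.5,0],
    [0,0,0,0],
    [0,0,0,0],
    [0,0,0,0],
    [0,0,0,0],
    [0,0,0,0],
    [0,0,0,0]
  ]
}}

```text
clock: 32.35
tool_pos: [0.5176, -0.252, 0.1923]
orientation: [-179.9, -0.2, 174.6]
force: [-10.7, 0.3, 14.4]
opening: 0.028
```

Request:
{"method": "jog_arm", "body": {
  "commands": [
    [0,0,-0.7,0],
    [0,0,-0.7,0],
    [0,0,0,0],
    [0,0,0,0],
    [0,0,0,0],
    [0,0,0,0],
    [0,0,0,0],
    [0,0,0,0],
    [0,0,0,0],
    [0,0,0,0]
  ]
}}

```text
clock: 33.18
tool_pos: [0.5176, -0.252, 0.1919]
orientation: [-179.9, -0.1, 174.6]
force: [-13.5, 2.2, 21.5]
opening: 0.0281
```

Request:
{"method": "jog_arm", "body": {
  "commands": [
    [0,0,-0.6,0],
    [0,0,0,0],
    [0,0,0,0],
    [0,0,0,0],
    [0,0,0,0],
    [0,0,0,0],
    [0,0,0,0],
    [0,0,0,0],
    [0,0,0,0],
    [0,0,0,0]
  ]
}}

```text
clock: 34.02
tool_pos: [0.5176, -0.2521, 0.1918]
orientation: [-179.9, -0.1, 174.6]
force: [-14.6, 4.7, 23.3]
opening: 0.0279
```

Request:
{"method": "jog_arm", "body": {
  "commands": [
    [0,0,0,0],
    [0,0,0,0],
    [0,0,0,0],
    [0,0,0,0],
    [0,0,0,0],
    [0,0,0,0],
    [0,0,0,0],
    [0,0,0,0],
    [0,0,0,0],
    [0,0,0,0]
  ]
}}

```text
clock: 34.85
tool_pos: [0.5176, -0.2521, 0.1918]
orientation: [-179.9, -0.1, 174.6]
force: [-14.7, 2.9, 23.3]
opening: 0.028
```

Request:
{"method": "jog_arm", "body": {
  "commands": [
    [0,0,0,0],
    [0,0,0,0],
    [0,0,0,0],
    [0,0,0,0],
    [0,0,0,0],
    [0,0,0,0],
    [0,0,0,0],
    [0,0,0,0],
    [0,0,0,0],
    [0,0,0,0]
  ]
}}

```text
clock: 35.68
tool_pos: [0.5176, -0.252, 0.1918]
orientation: [-179.9, -0.1, 174.6]
force: [-15.1, 3.1, 24.4]
opening: 0.0279
```

Request:
{"method": "jog_arm", "body": {
  "commands": [
    [0,0,0,0],
    [0,0,0,0],
    [0,0,0,0],
    [0,0,0,0],
    [0,0,0,0],
    [0,0,0,0],
    [0,0,0,0],
    [0,0,0,0],
    [0,0,0,0],
    [0,0,0,0]
  ]
}}

```text
clock: 36.52
tool_pos: [0.5176, -0.2521, 0.1918]
orientation: [-179.9, -0.1, 174.6]
force: [-14.9, 4.1, 24.1]
opening: 0.0278
```

```bash
python3 - <<'E'
from h import *
s=snap('top','t22.png'); cv2.imwrite('pics/t22c.png',cv2.resize(s['image'][130:290,185:445,::-1],None,fx=3,fy=3))
E
```

```text
(no output)
```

View pics/t22c.png

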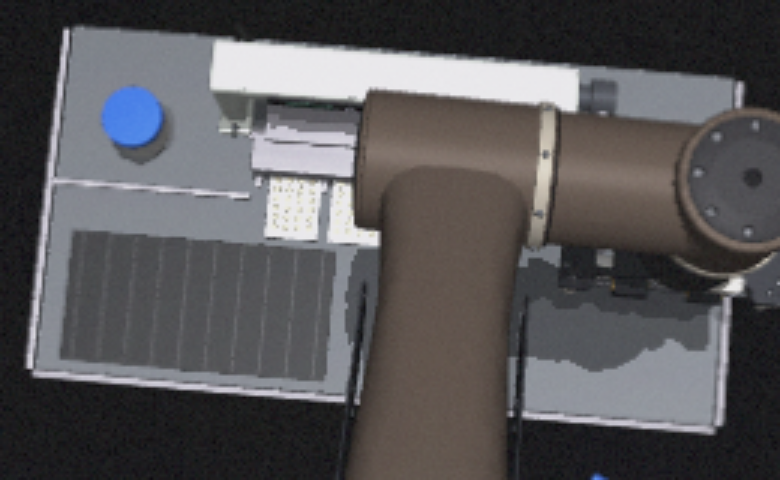

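Request:
{"method": "jog_arm", "body": {
  "commands": [
    [3,-0.3,12,0],
    [6,-0.7,28,0],
    [10,-1,30,0],
    [14,-1.4,30,0],
    [18,-1.7,28,0],
    [18,-1.8,25,0],
    [10,-1,15,0],
    [0,0,5,0],
    [0,0,0,0],
    [0,0,0,0]
  ]
}}

```text
clock: 37.4
tool_pos: [0.5985, -0.2591, 0.3608]
orientation: [180.0, -0.1, 174.6]
force: [0.8, 0.4, -0.1]
opening: 0.0282
```

```bash
python3 - <<'E'
from h import *
o=get_obs(); print(o['tool_pos'],toS(o['tool_pos'][:2]*1000),o['force'])
s=snap('side','s23.png'); cv2.imwrite('pics/s23c.png',cv2.resize(s['image'][80:320,230:440,::-1],None,fx=2.8,fy=2.5))
E
```

```text
[ 0.59850861 -0.25905273  0.36081843] [  55.89984822 -254.42122037] [ 0.75150124  0.4125563  -0.11202953]
```

View pics/s23c.png

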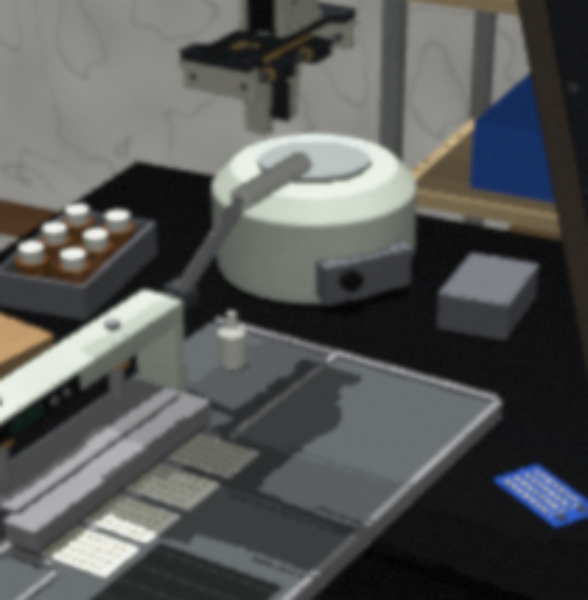

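Request:
{"method": "jog_arm", "body": {
  "commands": [
    [-6,25,0,0],
    [-5,40,0,0],
    [0,41,0,0],
    [0,41,0,0],
    [0,40,0,0],
    [0,36,-18,0],
    [0,36,-18,0],
    [0,36,-18,0],
    [0,34,-20,0],
    [0,30,-20,0]
  ]
}}

```text
clock: 38.28
tool_pos: [0.5867, 0.1011, 0.2661]
orientation: [-180.0, -0.0, 174.6]
force: [1.2, -0.6, -0.5]
opening: 0.028
```

Request:
{"method": "jog_arm", "body": {
  "commands": [
    [0,0,-30,0],
    [0,0,-38,0],
    [0,0,-38,0],
    [0,0,-38,0],
    [0,0,-35,0],
    [0,0,-25,0],
    [0,0,0,0],
    [0,0,0,0],
    [0,0,0,0],
    [0,0,0,0]
  ]
}}

```text
clock: 39.12
tool_pos: [0.5894, 0.0999, 0.0659]
orientation: [179.9, 0.2, 174.6]
force: [-1.3, 0.8, 1.0]
opening: 0.0277
```

```bash
python3 tail.py w24.png; python3 edge.py 275 258 378 258
```

```text
rows [240]
tail [584.1 101.8] [  7.6 103.5] yaw -5.51 w 56.7 press12 [596.  100.6] tcp [589.3  99.9] [ 12.9 102.1] 174.6 TCP ahead of tail 5.4
```

View pics/w24.png

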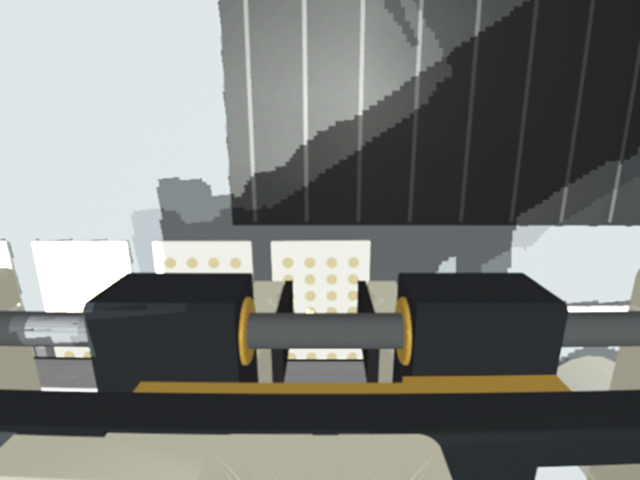

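```bash
python3 edge.py 272 241 370 241
```

```text
tail [573.9  99.7] [ -2.3 100.4] yaw -5.51 w 53.2 press12 [585.9  98.5] tcp [589.1  99.9] [ 12.7 102. ] 174.6 TCP ahead of tail 15.1
```

Request:
{"method": "jog_arm", "body": {
  "commands": [
    [-2,-1,-18,0],
    [-1,0,-18,0],
    [0,0,-4,0],
    [0,0,-1.5,0],
    [0,0,-1,0],
    [0,0,-1,0],
    [0,0,-0.4,0],
    [0,0,0,0],
    [0,0,0,0],
    [0,0,0,0]
  ]
}}

```text
clock: 40.1
tool_pos: [0.5847, 0.0982, 0.0232]
orientation: [-180.0, 0.0, 174.6]
force: [-12.4, -0.2, 26.8]
opening: 0.0282
```

Request:
{"method": "jog_arm", "body": {
  "commands": [
    [-3,0.3,0.5,0],
    [-9,0.8,0,0],
    [-14,1.3,0,0],
    [-16,1.5,0,0],
    [-17,1.6,0,0],
    [-17,1.7,0,0],
    [-17,1.7,0,0],
    [-15,1.4,0,0],
    [-11,1.1,0,0],
    [-6,0.5,0,0]
  ]
}}

```text
clock: 40.93
tool_pos: [0.4627, 0.1123, 0.0233]
orientation: [179.8, 0.4, 174.7]
force: [2.2, 0.1, 10.5]
opening: 0.028
```

Request:
{"method": "jog_arm", "body": {
  "commands": [
    [0.5,5,-0.3,0],
    [1.4,14,0,0],
    [1.8,19,0,0],
    [2,21,0,0],
    [2.1,22,0,0],
    [2.1,22,0,0],
    [2.1,22,0,0],
    [2,21,0,0],
    [1.8,19,0,0],
    [1.2,12,0,0]
  ]
}}

```text
clock: 41.77
tool_pos: [0.4796, 0.2907, 0.0232]
orientation: [179.8, 0.2, 174.7]
force: [-0.7, -2.6, 17.3]
opening: 0.0284
```

Request:
{"method": "jog_arm", "body": {
  "commands": [
    [0.8,9,0,0],
    [0.3,3,0,0],
    [0,0,0,0],
    [0,0,0,0],
    [0,0,0,0],
    [0,0,0,0],
    [0,0,0,0],
    [0,0,0,0],
    [0,0,0,0],
    [0,0,0,0]
  ]
}}

```text
clock: 42.6
tool_pos: [0.4807, 0.3024, 0.0233]
orientation: [179.7, 0.3, 174.6]
force: [-2.3, 3.6, 12.4]
opening: 0.0283
```

```bash
python3 tail.py w25.png; python3 edge.py 263 274 385 274
```

```text
rows [184 275]
tail [469.  303.5] [-126.   293.4] yaw -5.53 w 53.7 press12 [480.9 302.3] tcp [480.8 302.4] [-114.2  293.5] 174.6 TCP ahead of tail 11.8
```

View pics/w25.png

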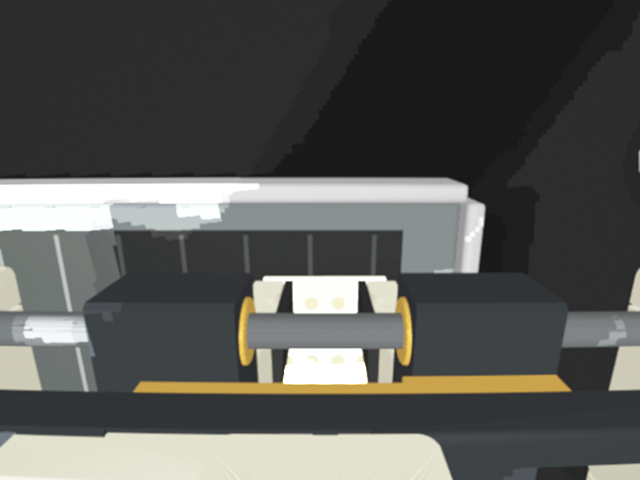

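Request:
{"method": "jog_arm", "body": {
  "commands": [
    [0,0,8,0],
    [0,0,20,0],
    [10,-26,14,0],
    [13,-36,0,0],
    [14,-38,0,0],
    [14,-38,0,0],
    [14,-38,0,0],
    [14,-38,0,0],
    [13,-36,0,0],
    [8,-20,0,0]
  ]
}}

```text
clock: 43.53
tool_pos: [0.5789, 0.026, 0.063]
orientation: [-180.0, 0.0, 174.5]
force: [-0.1, 0.5, 1.0]
opening: 0.0281
```

Request:
{"method": "jog_arm", "body": {
  "commands": [
    [0,0,0,0],
    [0,0,0,0],
    [0,0,0,0],
    [0,0,0,0],
    [0,0,0,0],
    [0,0,0,0],
    [0,0,0,0],
    [0,0,0,0],
    [0,0,0,0],
    [0,0,0,0]
  ]
}}

```text
clock: 44.37
tool_pos: [0.5783, 0.0296, 0.0619]
orientation: [-180.0, -0.0, 174.6]
force: [-1.3, -0.2, 0.2]
opening: 0.0278
```

```bash
python3 tail.py w26.png; python3 edge.py 272 241 370 241
python3 - <<'E'
from h import *
s=snap('side','s26.png'); cv2.imwrite('pics/s26c.png',cv2.resize(s['image'][180:400,130:430,::-1],None,fx=2.6,fy=2.6))
E
```

```text
rows [251 276 293]
tail [561.9  29.3] [-7.7 29.2] yaw -5.48 w 52.3 press12 [573.8  28.2] tcp [578.3  29.4] [ 8.7 30.9] 174.6 TCP ahead of tail 16.4
```

View pics/w26.png

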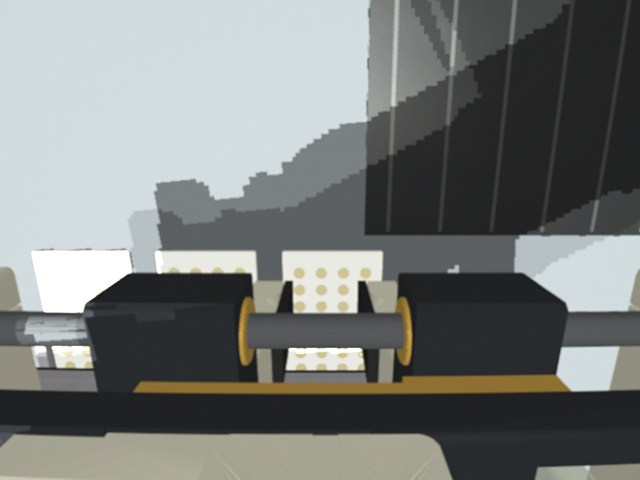

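View pics/s26c.png

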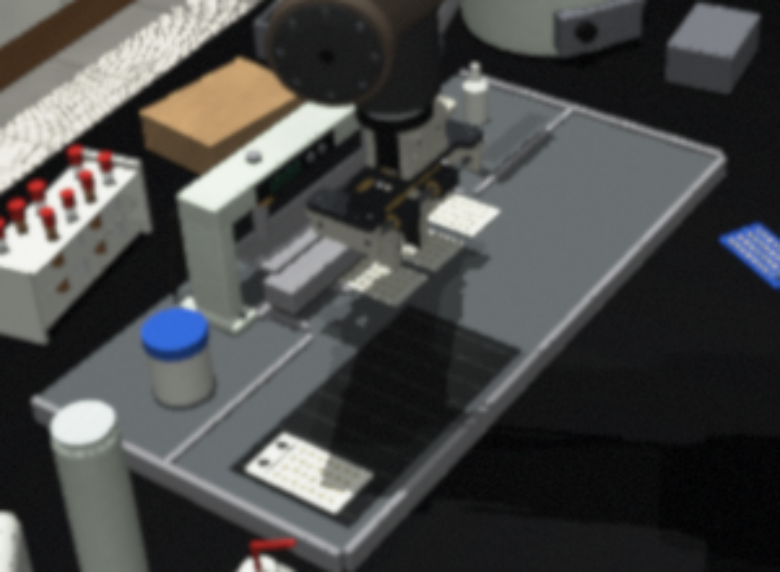

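```bash
python3 edge.py 283 251 383 251
```

```text
tail [568.   35.1] [-2.1 35.6] yaw -5.5 w 53.7 press12 [580.  34.] tcp [578.4  29.4] [ 8.7 30.8] 174.6 TCP ahead of tail 10.8
```

Request:
{"method": "jog_arm", "body": {
  "commands": [
    [1,2,-16,0],
    [1,2,-16,0],
    [0,0,-4,0],
    [0,0,-1.5,0],
    [0,0,-1,0],
    [0,0,-0.8,0],
    [0,0,0,0],
    [0,0,0,0],
    [0,0,0,0],
    [0,0,0,0]
  ]
}}

```text
clock: 45.4
tool_pos: [0.5808, 0.0335, 0.0234]
orientation: [180.0, 0.1, 174.6]
force: [-0.5, 0.3, 4.9]
opening: 0.0279
```

Request:
{"method": "jog_arm", "body": {
  "commands": [
    [-3,0.3,-0.7,0],
    [-9,0.8,0,0],
    [-14,1.3,0,0],
    [-16,1.5,0,0],
    [-17,1.6,0,0],
    [-17,1.7,0,0],
    [-17,1.7,0,0],
    [-15,1.4,0,0],
    [-11,1.1,0,0],
    [-6,0.5,0,0]
  ]
}}

```text
clock: 46.23
tool_pos: [0.4562, 0.0461, 0.0233]
orientation: [179.9, 0.2, 174.6]
force: [2.3, -0.5, 6.4]
opening: 0.0277
```

Request:
{"method": "jog_arm", "body": {
  "commands": [
    [0.5,5,0,0],
    [1.4,14,0,0],
    [1.8,19,0,0],
    [2,21,0,0],
    [2.1,22,0,0],
    [2.1,22,0,0],
    [2.1,22,0,0],
    [2,21,0,0],
    [1.8,19,0,0],
    [1.2,14,0,0]
  ]
}}

```text
clock: 47.07
tool_pos: [0.4736, 0.2264, 0.0232]
orientation: [179.9, 0.1, 174.6]
force: [-0.9, -2.4, 12.2]
opening: 0.0283
```

Request:
{"method": "jog_arm", "body": {
  "commands": [
    [0.8,10,0,0],
    [0.3,3,0,0],
    [0,0,0,0],
    [0,0,0,0],
    [0,0,0,0],
    [0,0,0,0],
    [0,0,0,0],
    [0,0,0,0],
    [0,0,0,0],
    [0,0,0,0]
  ]
}}

```text
clock: 47.9
tool_pos: [0.4749, 0.2387, 0.0233]
orientation: [179.8, 0.2, 174.6]
force: [-0.7, 1.3, 7.7]
opening: 0.0281
```

```bash
python3 tail.py w27.png; python3 edge.py 263 274 385 274
```

```text
rows [271]
tail [463.2 239.8] [-125.8  229.5] yaw -5.5 w 53.7 press12 [475.1 238.7] tcp [474.9 238.7] [-114.   229.5] 174.6 TCP ahead of tail 11.8
```

View pics/w27.png

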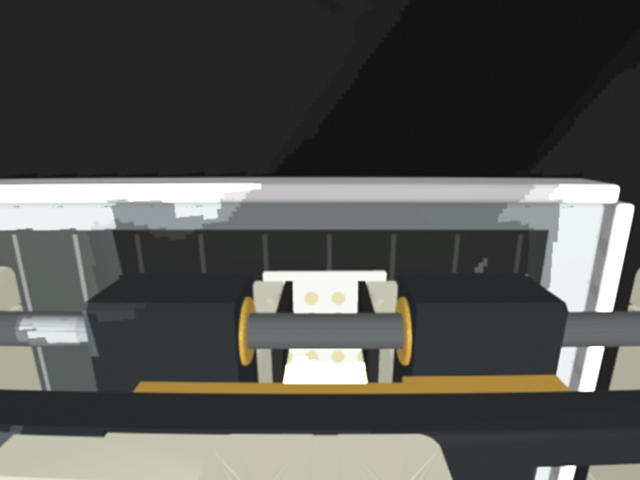

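Request:
{"method": "jog_arm", "body": {
  "commands": [
    [0,0,8,0],
    [0,0,20,0],
    [10,-26,14,0],
    [13,-36,0,0],
    [14,-38,0,0],
    [14,-38,0,0],
    [14,-38,0,0],
    [14,-38,0,0],
    [13,-36,0,0],
    [9,-20,0,0]
  ]
}}

```text
clock: 48.83
tool_pos: [0.5746, -0.0361, 0.0642]
orientation: [-180.0, -0.0, 174.4]
force: [-1.1, 0.3, 1.0]
opening: 0.0281
```

Request:
{"method": "jog_arm", "body": {
  "commands": [
    [0,0,0,0],
    [0,0,0,0],
    [0,0,0,0],
    [0,0,0,0],
    [0,0,0,0],
    [0,0,0,0],
    [0,0,0,0],
    [0,0,0,0],
    [0,0,0,0],
    [0,0,0,0]
  ]
}}

```text
clock: 49.67
tool_pos: [0.5745, -0.0326, 0.064]
orientation: [180.0, 0.0, 174.6]
force: [0.9, 0.1, 0.7]
opening: 0.0278
```

```bash
python3 tail.py w28.png; python3 edge.py 272 250 370 250
python3 - <<'E'
from h import *
s=snap('side','s28.png'); cv2.imwrite('pics/s28c.png',cv2.resize(s['image'][180:400,130:430,::-1],None,fx=2.6,fy=2.6))
E
```

```text
rows [247 273 289]
tail [563.6 -33.3] [ -0.1 -33. ] yaw -5.48 w 53.1 press12 [575.5 -34.5] tcp [574.5 -32.7] [ 10.7 -31.3] 174.6 TCP ahead of tail 10.8
```

View pics/w28.png

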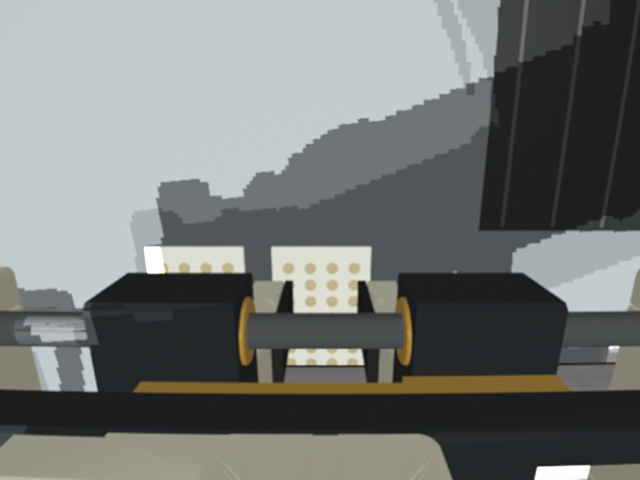

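View pics/s28c.png

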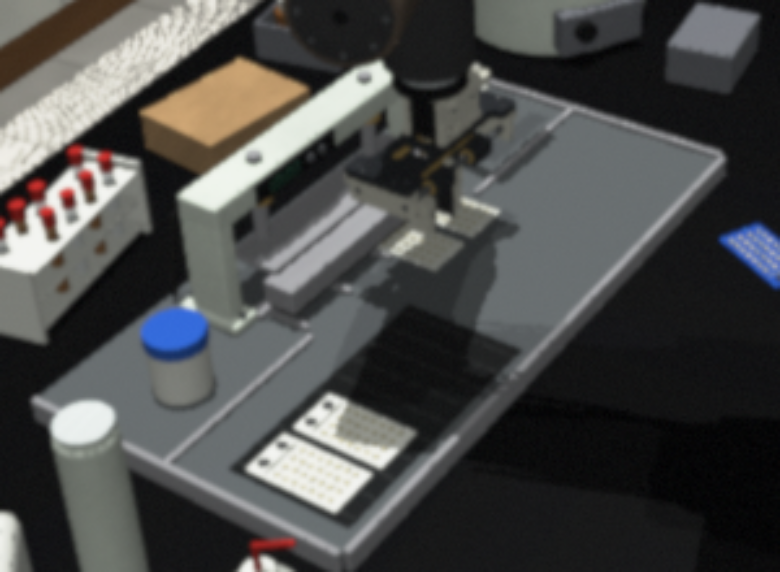

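Request:
{"method": "jog_arm", "body": {
  "commands": [
    [0,-1,-17,0],
    [0,-0.5,-17,0],
    [0,0,-4,0],
    [0,0,-1.5,0],
    [0,0,-1,0],
    [0,0,-1,0],
    [0,0,0,0],
    [0,0,0,0],
    [0,0,0,0],
    [0,0,0,0]
  ]
}}

```text
clock: 50.65
tool_pos: [0.5751, -0.0341, 0.0233]
orientation: [180.0, 0.1, 174.6]
force: [-1.6, 1.3, 6.3]
opening: 0.0282
```

Request:
{"method": "jog_arm", "body": {
  "commands": [
    [-3,0.3,-0.7,0],
    [-9,0.8,0,0],
    [-14,1.3,0,0],
    [-16,1.5,0,0],
    [-17,1.6,0,0],
    [-17,1.7,0,0],
    [-17,1.7,0,0],
    [-15,1.4,0,0],
    [-11,1.1,0,0],
    [-6,0.5,0,0]
  ]
}}

```text
clock: 51.48
tool_pos: [0.4508, -0.0216, 0.0233]
orientation: [179.9, 0.3, 174.6]
force: [1.1, 0.1, 6.6]
opening: 0.0279
```

Request:
{"method": "jog_arm", "body": {
  "commands": [
    [0.5,5,0,0],
    [1.4,14,0,0],
    [1.8,19,0,0],
    [2,21,0,0],
    [2.1,22,0,0],
    [2.1,22,0,0],
    [2.1,22,0,0],
    [2,22,0,0],
    [1.9,20,0,0],
    [1.2,16,0,0]
  ]
}}

```text
clock: 52.32
tool_pos: [0.4681, 0.1628, 0.0232]
orientation: [179.9, 0.2, 174.6]
force: [-0.6, -2.5, 13.0]
opening: 0.0282
```

Request:
{"method": "jog_arm", "body": {
  "commands": [
    [1,10,0,0],
    [0.4,4,0,0],
    [0,0,0,0],
    [0,0,0,0],
    [0,0,0,0],
    [0,0,0,0],
    [0,0,0,0],
    [0,0,0,0],
    [0,0,0,0],
    [0,0,0,0]
  ]
}}

```text
clock: 53.15
tool_pos: [0.4698, 0.1762, 0.0233]
orientation: [179.8, 0.2, 174.6]
force: [0.8, 1.5, 10.2]
opening: 0.028
```

```bash
python3 tail.py w29.png; python3 edge.py 263 274 385 274
```

```text
rows [270]
tail [458.1 177.3] [-125.   166.8] yaw -5.49 w 53.7 press12 [470.  176.2] tcp [469.8 176.2] [-113.2  166.8] 174.6 TCP ahead of tail 11.8
```

View pics/w29.png

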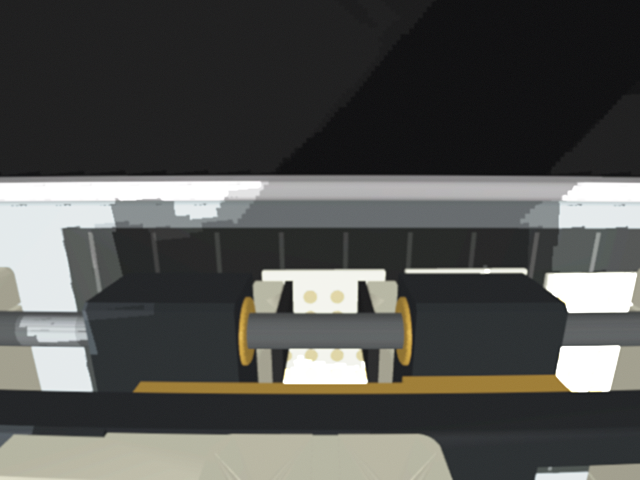

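Request:
{"method": "jog_arm", "body": {
  "commands": [
    [0,0,8,0],
    [0,0,20,0],
    [10,-28,14,0],
    [13,-37,0,0],
    [14,-38,0,0],
    [14,-38,0,0],
    [14,-38,0,0],
    [14,-38,0,0],
    [12,-37,0,0],
    [8,-22,0,0]
  ]
}}

```text
clock: 54.08
tool_pos: [0.5673, -0.1046, 0.064]
orientation: [-180.0, -0.0, 174.5]
force: [0.5, -0.2, -1.0]
opening: 0.028
```

Request:
{"method": "jog_arm", "body": {
  "commands": [
    [0,0,0,0],
    [0,0,0,0],
    [0,0,0,0],
    [0,0,0,0],
    [0,0,0,0],
    [0,0,0,0],
    [0,0,0,0],
    [0,0,0,0],
    [0,0,0,0],
    [0,0,0,0]
  ]
}}

```text
clock: 54.92
tool_pos: [0.567, -0.1011, 0.0638]
orientation: [180.0, 0.0, 174.6]
force: [-0.2, 0.7, -0.2]
opening: 0.0276
```

```bash
python3 tail.py w30.png; python3 edge.py 272 247 371 247
```

```text
rows [249 275 292]
tail [ 554.4 -101.5] [  -2.9 -101.7] yaw -5.48 w 53.5 press12 [ 566.3 -102.6] tcp [ 566.9 -101.3] [   9.6 -100.3] 174.6 TCP ahead of tail 12.5
```

View pics/w30.png

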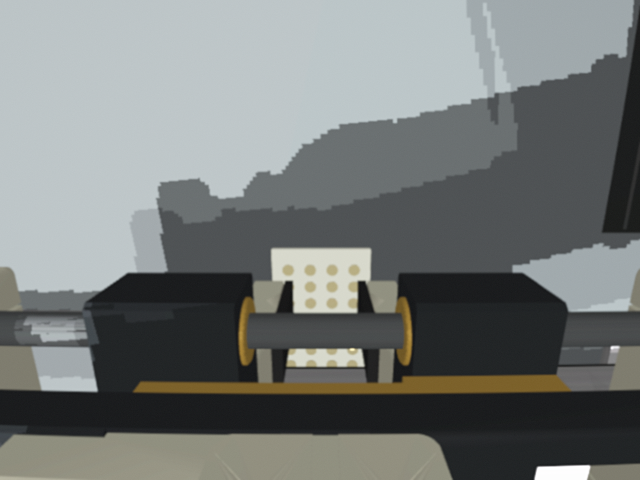

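Request:
{"method": "jog_arm", "body": {
  "commands": [
    [0,-1,-17,0],
    [0,-0.5,-17,0],
    [0,0,-4,0],
    [0,0,-1.5,0],
    [0,0,-1,0],
    [0,0,-1,0],
    [0,0,0,0],
    [0,0,0,0],
    [0,0,0,0],
    [0,0,0,0]
  ]
}}

```text
clock: 55.85
tool_pos: [0.5674, -0.1028, 0.0233]
orientation: [180.0, 0.1, 174.6]
force: [-1.8, -0.4, 6.2]
opening: 0.0284
```

Request:
{"method": "jog_arm", "body": {
  "commands": [
    [-3,0.3,-0.6,0],
    [-9,0.8,0,0],
    [-14,1.3,0,0],
    [-16,1.5,0,0],
    [-17,1.6,0,0],
    [-17,1.7,0,0],
    [-17,1.7,0,0],
    [-15,1.4,0,0],
    [-11,1.1,0,0],
    [-6,0.5,0,0]
  ]
}}

```text
clock: 56.68
tool_pos: [0.4434, -0.0905, 0.0233]
orientation: [179.9, 0.3, 174.6]
force: [2.1, -0.4, 5.8]
opening: 0.0278
```

Request:
{"method": "jog_arm", "body": {
  "commands": [
    [0.5,5,0,0],
    [1.4,14,0,0],
    [1.8,19,0,0],
    [2,21,0,0],
    [2.1,22,0,0],
    [2.1,22,0,0],
    [2.1,22,0,0],
    [2.1,22,0,0],
    [2,21,0,0],
    [1.4,18,0,0]
  ]
}}

```text
clock: 57.52
tool_pos: [0.4612, 0.0971, 0.0232]
orientation: [179.9, 0.2, 174.6]
force: [0.6, -2.3, 11.6]
opening: 0.0281
```

Request:
{"method": "jog_arm", "body": {
  "commands": [
    [1,12,0,0],
    [0.5,5,0,0],
    [0,1,0,0],
    [0,0,0,0],
    [0,0,0,0],
    [0,0,0,0],
    [0,0,0,0],
    [0,0,0,0],
    [0,0,0,0],
    [0,0,0,0]
  ]
}}

```text
clock: 58.35
tool_pos: [0.463, 0.1146, 0.0233]
orientation: [179.8, 0.2, 174.6]
force: [-0.6, 2.7, 8.3]
opening: 0.0281
```

```bash
python3 tail.py w31.png; python3 edge.py 263 272 385 272
```

```text
rows [272]
tail [450.4 115.8] [-126.9  104.8] yaw -5.5 w 53.6 press12 [462.3 114.6] tcp [463.  114.6] [-114.2  104.8] 174.6 TCP ahead of tail 12.7
```

View pics/w31.png

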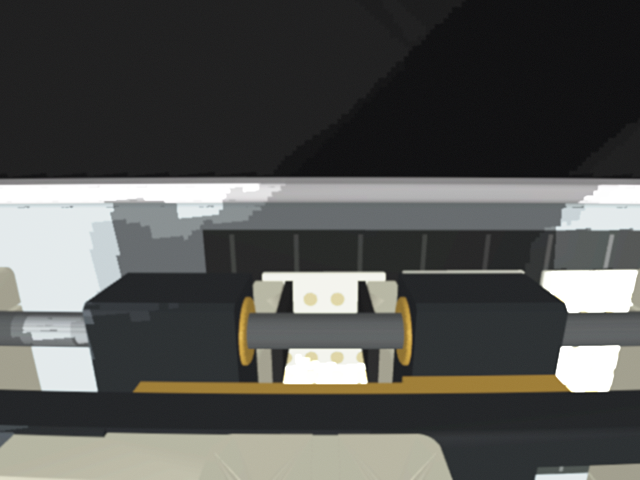

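Gap is clear. Lift straight up, then retreat to the right so the top camera sees everything.

Request:
{"method": "jog_arm", "body": {
  "commands": [
    [0,0,8,0],
    [0,0,20,0],
    [0,0,35,0],
    [0,0,35,0],
    [0,0,35,0],
    [0,0,35,0],
    [0,-30,25,0],
    [0,-38,0,0],
    [0,-40,0,0],
    [-5,-40,0,0]
  ]
}}

```text
clock: 59.28
tool_pos: [0.4561, -0.036, 0.2161]
orientation: [179.9, 0.1, 174.6]
force: [1.1, -0.5, -0.2]
opening: 0.0283
```

Request:
{"method": "jog_arm", "body": {
  "commands": [
    [-10,-40,0,0],
    [-10,-40,0,0],
    [-10,-40,0,0],
    [-10,-40,0,0],
    [-15,-38,0,0],
    [-20,-36,0,0],
    [-20,-36,0,0],
    [-20,-36,0,0],
    [-15,-25,0,0],
    [0,0,0,0]
  ]
}}

```text
clock: 60.12
tool_pos: [0.3232, -0.369, 0.215]
orientation: [-180.0, -0.0, 174.3]
force: [0.6, 0.2, -0.1]
opening: 0.0279
```

```bash
python3 - <<'E'
from h import *
print(get_obs()['tool_pos'],get_obs()['clock'])
for n in('top','side'):
    s=snap(n,n+'F.png')
    for r,c in cards(s): print(n,toS(r[0]).round(1),np.round(r[1],1),round(r[2],1))
    if n=='top': cv2.imwrite('pics/tFc.png',cv2.resize(s['image'][130:290,185:445,::-1],None,fx=3,fy=3))
    else: cv2.imwrite('pics/sFc.png',cv2.resize(s['image'][100:400,110:440,::-1],None,fx=2.2,fy=1.9))
E
```

```text
[ 0.32318447 -0.36904292  0.21503074] 60.1167
```

View pics/tFc.png

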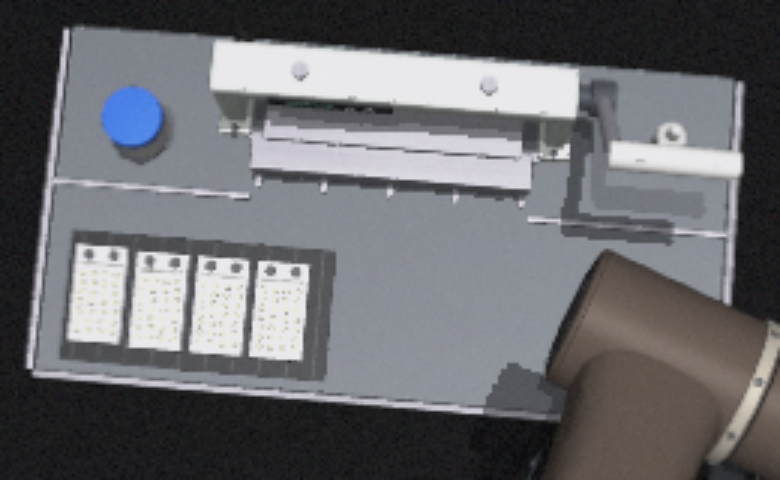

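View pics/sFc.png

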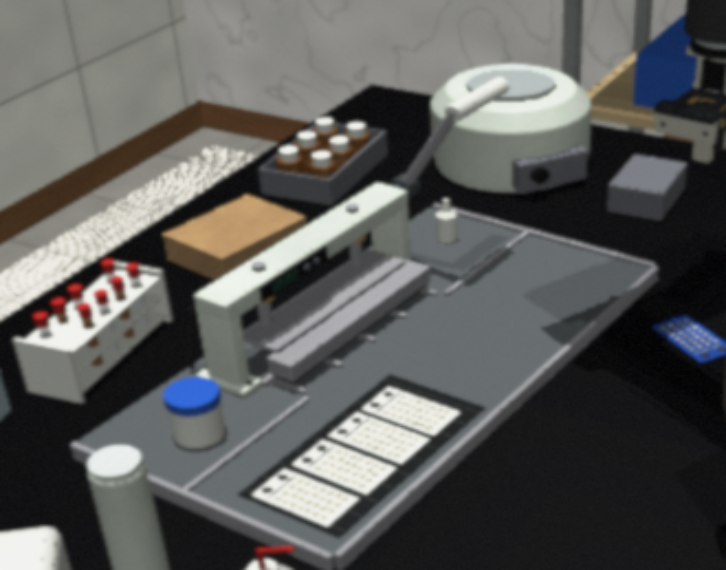

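Request:
{"method": "jog_arm", "body": {
  "commands": [
    [0,0,0,0],
    [0,0,0,0],
    [0,0,0,0],
    [0,0,0,0],
    [0,0,0,0],
    [0,0,0,0],
    [0,0,0,0],
    [0,0,0,0],
    [0,0,0,0],
    [0,0,0,0]
  ]
}}

```text
clock: 61.05
tool_pos: [0.3259, -0.3659, 0.2146]
orientation: [180.0, -0.0, 174.6]
force: [0.8, 0.3, -0.3]
opening: 0.0277
```

```bash
python3 - <<'E'
from h import *
a=cv2.imread('pics/topF.png')[:,:,::-1].astype(int); s=snap('top','topG.png'); d=np.abs(s['image'].astype(int)-a).max(2)[130:270,185:360]; print('changed px',(d>40).sum())
print(get_obs()['qvel'].round(2),close_job())
E
```

```text
changed px 22
the job is handed in; nothing more can be done
[-0.07 -0.03 -0.06  0.03  0.02 -0.11] None
```

All four cards (A to D) were present. I slid each under the bar into its own bay against the stop and sealed them with the lever. They then came out onto the cooling plate, and I handed the job in at about 61 s.

- **Insertion:** on each final push the fingers slipped on the card while the card stayed put, so each was against the stop. Their tail edges lined up in the wrist pictures.
- **Lever:** it reached its stop (fingertips at z 192 mm, 192.5 expected) and I held it there for over 3 s at about 14–24 N. It sprang fully back up.
- **Cards at the end:** the top and side pictures show all four flat on the dark plate with gaps of about 8 mm, none overlapping, and the bays empty.
- **Surroundings:** the jar, dropper and other things I could see were where they began, and nothing was being touched.

**Things that did not go cleanly:**
- The first press-down on a card read 40 N at the fingers before I eased it.
- The second card turned about 17° during its sideways slide. I re-pressed it with wider fingers near its tail and straightened it before inserting it.
- In the final check the card detector returned nothing, because the four cards merged with one another in its mask. I judged the final layout from the pictures and the wrist-camera measurements taken at each placing.

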